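Build up a cart caster swivel on its king pin

TASK

On the upright pin of the caster fixture, stack the parts in order: the steel race first, then the orange spacer, then the black cap with the yellow knob. Feel each part gently down over the pin, which stands a little off the middle of its base, and never load the fixture with more than 30 N. Then press the cap down with a steady firm push of about 15 N until the stack is fully home, hold it there for a moment, let go, and leave the wheel, wrench, green tote and carton where they are.

Things in the scene. Friction and masses are not known exactly. Their poses are not given: they have to be found in the camera images.
- fixture: Fixed aluminium base plate 120 x 120 x 18 mm on the bench; origin at the centre of its underside, z up. It carries an upright steel king pin with a brass collar round it (see pin_nominal and home).
- pin_nominal (a point): Point over the plate's CENTRE at the height of the pin's top, 88 mm over the fixture's origin. Pin: rigid, 18 mm thick, top 12 mm tapering to a 7 mm flat tip. Its true axis stands up to 4 mm off this point along each of the plate's x and y axes, different every time and NOT measured: find it by feel (sideways force as a ring comes down on the taper) or by sight.
- home (a point): Point over the plate's centre, 34 mm over the fixture's origin: the height of the collar's top when fully home, at a hard stop. The collar (36 mm diameter, 14 mm high, round the pin) is a stiff sliding fit: its top starts 41 to 44 mm over the origin, 5 to 8 N pushes it down, and it stays where it is left.
- race: Loose steel ring, outer diameter 60 mm, bore 20 mm, 14 mm high, 160 g nominal, lying flat; origin at the centre of its underside, z along its axis. First on the pin, resting on the collar (underside 34 mm above the fixture's origin once home).
- spacer: Loose orange plastic ring, outer diameter 44 mm, bore 20 mm, 18 mm high, 40 g; origin at the centre of its underside. Second, on the race (underside 48 mm above the fixture's origin once home).
- cap: Loose black cap standing upright, 46 mm in diameter and 32 mm high, with a yellow round knob 24 mm in diameter and 22 mm high on top (54 mm in all); from below a blind bore 20 mm wide and 26 mm deep. Origin at the centre of its underside. Last, on the spacer (underside 66 mm above the fixture's origin once home).
- wheel: Bystander: black caster wheel lying flat, diameter 80 mm, 36 mm high; origin at the centre of its underside.
- wrench: Bystander: steel wrench lying flat along its x axis, about 170 mm long; origin on its underside.
- tote: Bystander: small green open tote 130 x 100 x 50 mm; origin at the centre of its underside.
- carton: Bystander: cardboard carton 90 x 120 x 70 mm; origin at the centre of its underside.
Things that resemble listed ones, but are neither listed nor needed, are in the scene too. Several things have the shape of the race; the one meant has the colours described above.

How it is judged:
By the outcome, as a careful person would: the job done as asked, in the order asked, and still so for the second after the job is handed in, with the robot touching nothing.
It also fails if it takes over 72 s, if anything falls off the work surface, if the arm or the gripper's body presses on something with over 40 N, if the wrist force passes 120 N, or if a joint passes its speed limit or range.

ROBOT

A 6-joint arm with a two-finger parallel gripper is mounted at the origin on the work surface. World frame = base frame: x ahead of the robot, y to its left, z up, the work surface at z = 0. Lengths are in m, angles in degrees, forces in N, time in s.
With the tool pointing down it reaches from about 0.35 to 0.875 m from the base axis. Payload 4.2 kg.
Tool frame: the origin (TCP) lies between the finger pads; the fingertips stand 14 mm ahead of it and the grasp point (between the pads) lies 5 mm behind it; x points along the fingers, y is the direction in which the jaws open and shut, and the axes are right-handed (so a half turn about x gives the same grasp; the last joint's range is limited). The gripper opens to 87 mm and grips with 3 to 60 N. Pads are 19 mm wide; open, the fingers measure 117 mm over their backs; the gripper's body (75 mm by 190 mm) begins 51 mm behind the grasp point.
Start: joints at [89.931, 22.042, 0.453, 0, -68.411, -14.817], TCP at [0.161, 0.604, 0.208] pointing down, gripper open.
Joint ranges: [-179.83, 179.83], [-69.29, 118.12], [-61.27, 80.66], [-181.25, 117.63], [-171.15, -9.14], [-177.46, 177.46]. Speed limits (degrees/s): [159.86, 159.86, 180, 180, 180, 180].

INTERFACE

Orientations are given as a 3x3 rotation matrix whose columns are the frame's x, y, z axes.
In Python, from station import r, imaging, job gives the robot as it stands. The module is installed in compiled form; this text tells all that it offers.
- The arm moves only by the tool apply_moves, never from a script. Its arguments are lists of equal length, an entry for each row: "xyz": the shift along the tool's x, y, z in m, a list of three; "twist": the turn about the tool's x in degrees; "claw": the opening, from 0 (shut) to 1 (fully open). A call has 1 to 12 rows; each row shifts and turns the pose as measured when the row begins, along the tool's axes as they then stand; what a row does not reach is not made up. A row lasts 1/10 s, in which the tool goes at most 50 mm and 8.59 degrees, less where a joint would pass 70% of its speed; a pose out of reach is approached as far as the arm can. A call is refused whole if a number of a shift passes 0.05 or a number of a turn 8.59, either way. A call with a gripper value outside its range is refused whole. The fingers move at their own pace and stop on an object; the grip force is fixed at half the most. Time passes only in rows, so rows that do not move let the fingers close. It gives the time, the measured TCP pose, the force and the opening at its end, in the units of the state.
- r.sense(): the state, without advancing time (a new reading comes with each control period).
- imaging.capture(name): name is "scene" or "top" or "wrist"; returns a dict with "pixels" (384x512x3 uint8, red, green, blue), "mtx" (3x3 intrinsics, pixels), "view" (4x4, takes a point from world to camera coordinates). Camera axes: x right, y down, z forward; pixel columns grow to the right and rows downward; lengths in m; the calibration is good to about 2 mm. A picture is of the moment at which its call begins. There is no depth.
- job.finish_job(): hands the job in, once; it reports no verdict.
Trained networks look in a picture, given as the dict that the camera call returned (one of the last four; its "shot" number tells which), for a name from the list of things; names that differ only in an ending like _2 or _b are one class to them, and where a whole thing is asked for, a point or a joint stands for the part that bears it (a point fixed in the world has none). Each returns a list of dicts, best first, with "p" (0 to 1); they miss things now and then, are a little off and sometimes report something else, mostly with a low value. They report only what shows in the picture. A call takes as long as a camera call. They do not tell look-alikes from the thing itself.
- imaging.regions_of(query, picture): "mask" (384x512 bool, what is visible of it) and "centre" ([column, row] in pixels, amid what is visible of it).
The state is a dict: "time_s": time; "joints": joint angles; "joint_velocities": joint speeds; "effort": joint torques, N m; "tcp_pos": TCP position; "ee_rot": TCP orientation; "wrist_force": force on the tool from outside, world axes, zero at the start; "moment": the same for the moment, N m; "gripper_width": opening from 0.0 (shut) to 1.0 (fully open).
Only numpy, scipy, OpenCV 4.12 (cv2) and the standard library are available. Lean on these libraries where they do the work, as an engineer would, in place of code of your own. Each camera call takes 0.05 s, during which the arm holds its last target.

## Working session

There is one attempt and no reset: what is moved stays moved. The work goes in short steps, Python scripts to look and compute and a tool call to move; the robot and the scene stay as the last step left them, time stands still between calls to the robot, and variables do not carry over. Pictures are saved under pics/ and viewed, and the job is handed in when it is done.

Besides the shell and the picture viewer there is one more tool, called after "Request:" in YAML: its name, and indented under it one key for each argument. apply_moves: Moves the arm, as the interface text tells. Its arguments: {"type":"object","properties":{"xyz":{"type":"array","items":{"type":"array","items":{"type":"number"}}},"twist":{"type":"array","items":{"type":"number"}},"claw":{"type":"array","items":{"type":"number"}}},"required":["xyz","twist","claw"]}

```bash
ls; mkdir -p pics; cat > h.py <<'E'
import numpy as np, cv2
from station import r, imaging, job
def shot(n,f):
    p=imaging.capture(n); cv2.imwrite('pics/'+f,cv2.cvtColor(p['pixels'],cv2.COLOR_RGB2BGR)); return p
def ray(p,uv):
    K=p['mtx'];V=np.array(p['view']);d=np.linalg.inv(K)@np.array([uv[0],uv[1],1.]);R=V[:3,:3]
    return -R.T@V[:3,3], R.T@d
def atz(p,uv,z):
    o,d=ray(p,uv); return o+d*(z-o[2])/d[2]
def proj(p,X):
    V=np.array(p['view']);c=V[:3,:3]@np.array(X)+V[:3,3];q=p['mtx']@c; return q[:2]/q[2]
E
python3 - <<'E'
from h import *
s=r.sense(); print(s)
for n in ['scene','top','wrist']:
    p=shot(n,n+'0.png')
    print(n,p['view'],p['mtx'])
    for q in ['fixture','race','spacer','cap','wheel','wrench','tote','carton']:
        for d in imaging.regions_of(q,p)[:4]:
            print(q,round(d['p'],2),np.round(d['centre'],1),d['mask'].sum(),np.round(atz(p,d['centre'],0.01),3))
E
```

```text
pics
{'time_s': 0.0, 'joints': array([ 8.99328892e+01,  2.20913445e+01,  3.79540739e-01, -2.96502682e-02,
       -6.84098668e+01, -1.48209243e+01]), 'joint_velocities': array([ 0.01083833, -0.04861298,  0.05213125,  0.04365425, -0.04673167,
        0.06986931]), 'effort': array([ 1.67453356e-03, -3.90668643e+01,  1.87397236e+01,  4.21965256e+00,
        1.08461076e-02, -1.92873349e-04]), 'tcp_pos': array([0.16035244, 0.60342643, 0.20695014]), 'ee_rot': array([[-4.83674214e-04, -2.57114972e-01, -9.66380700e-01],
       [-2.12293871e-03, -9.66378371e-01,  2.57115415e-01],
       [-9.99997630e-01,  2.17592709e-03, -7.84270266e-05]]), 'wrist_force': array([ 0.3692419 ,  0.21319649, -0.05548951]), 'moment': array([ 0.00886236, -0.00425627,  0.02042673]), 'gripper_width': 1.0007026889378954}
scene [[ 8.74460174e-01  4.85097313e-01  4.13025540e-05 -5.03346935e-01]
 [ 4.04207331e-01 -7.28596851e-01 -5.52958463e-01 -2.07195493e-01]
 [-2.68208571e-01  4.83556848e-01 -8.33208819e-01  1.72842431e+00]
 [ 0.00000000e+00  0.00000000e+00  0.00000000e+00  1.00000000e+00]] [[481.87698958   0.         
[... 1149 characters left out ...]
.56 [232.8 133.2] 804 [0.737 0.044 0.01 ]
wrench 0.85 [339.7 157. ] 620 [ 0.678 -0.226  0.01 ]
tote 0.55 [121.5 130.9] 2436 [0.741 0.328 0.01 ]
tote 0.54 [334.2 159.6] 597 [ 0.671 -0.213  0.01 ]
carton 0.9 [402.8 271.9] 2299 [ 0.396 -0.375  0.01 ]
carton 0.46 [152.1 227.5] 2362 [0.496 0.239 0.01 ]
wrist [[-2.56489509e-01 -9.66546959e-01 -3.27794483e-04  6.25137725e-01]
 [-9.20751460e-01  2.44233720e-01  3.04247662e-01 -3.62865967e-02]
 [-2.93989594e-01  7.83381506e-02 -9.52592910e-01  3.91527224e-01]
 [ 0.00000000e+00  0.00000000e+00  0.00000000e+00  1.00000000e+00]] [[303.60731349   0.         255.28907162]
 [  0.         303.60731349 195.38559493]
 [  0.           0.           1.        ]]
```

```bash
python3 -c "
import cv2
for n in ['scene','top']:
    i=cv2.imread(f'pics/{n}0.png'); cv2.imwrite(f'pics/{n}0c.png',cv2.resize(i[70:320,100:450] ,None,fx=2.25,fy=2.25,interpolation=cv2.INTER_CUBIC))
"
```

```text
(no output)
```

View pics/scene0c.png

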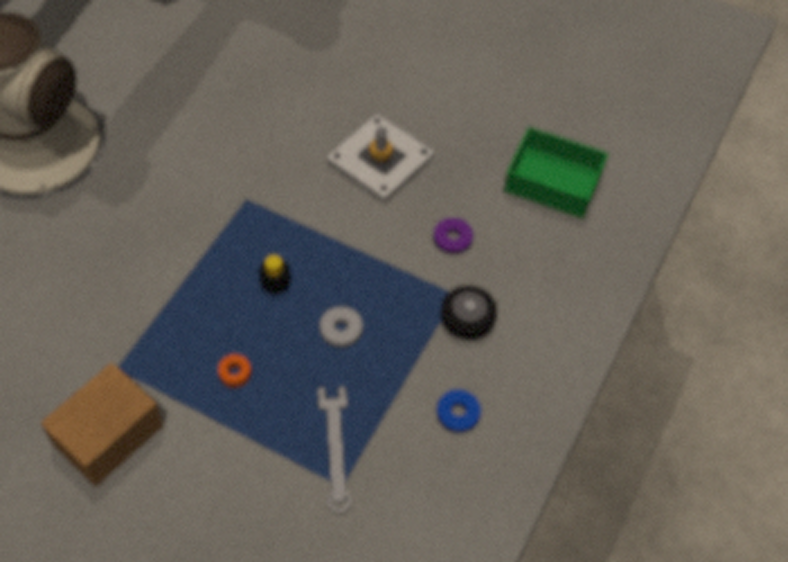

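View pics/top0c.png

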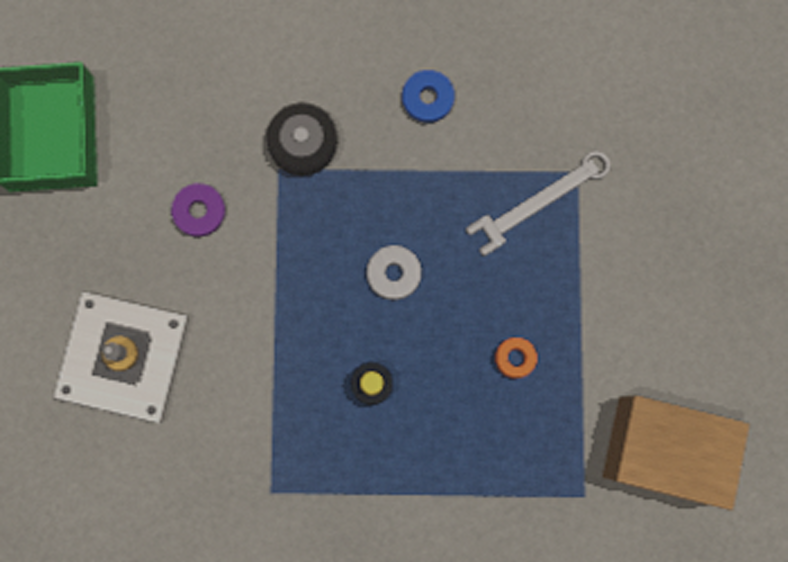

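View pics/top0.png

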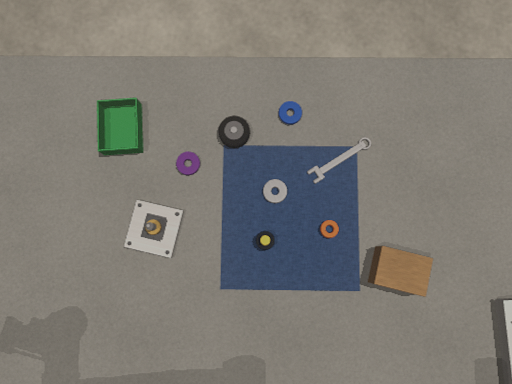

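```bash
cat >> h.py <<'E'
def cent(m):
    n,l,st,c=cv2.connectedComponentsWithStats(m.astype(np.uint8)); k=1+np.argmax(st[1:,4]); return c[k],st[k],l==k
E
python3 - <<'E'
from h import *
s=r.sense(); 
p=imaging.capture('wrist'); V=p['view']; c=-V[:3,:3].T@V[:3,3]; R=s['ee_rot']; print('cam in tool',R.T@(c-s['tcp_pos'])); print('cam axes in tool cols',np.round(R.T@V[:3,:3].T,3))
p=imaging.capture('top'); I=p['pixels'].astype(int); 
def win(c,rw,h): 
    m=np.zeros(I.shape[:2],bool); m[rw-h:rw+h,c-h:c+h]=1; return m
R_,G,B=I[...,0],I[...,1],I[...,2]
for nm,m,z in [('race',(R_>120)&win(275,190,16),.012),('spacer',(R_>150)&(B<90)&win(330,229,14),.014),('knob',(R_>120)&(B<100)&win(265,240,12),.052),('plate',(R_>150)&(B>140)&win(154,228,34),.018)]:
    # fill
    cs,_=cv2.findContours(m.astype(np.uint8),cv2.RETR_EXTERNAL,cv2.CHAIN_APPROX_NONE); cc=max(cs,key=cv2.contourArea)
    (x,y),(w,h),a=cv2.minAreaRect(cc); M=cv2.moments(cc); q=(M['m10']/M['m00'],M['m01']/M['m00'])
    print(nm,np.round(q,1),w,h,a,np.round(atz(p,q,z),4))
    if nm=='plate':
        b=cv2.boxPoints(cv2.minAreaRect(cc)); print(np.round([atz(p,t,.018) for t in b],4))
E
```

```text
cam in tool [-1.76153615e-01 -6.76877667e-05 -8.43247257e-02]
cam axes in tool cols [[ 0.    -0.304  0.953]
 [ 1.     0.    -0.   ]
 [-0.     0.953  0.304]]
race [274.7 190.4] 22.62741470336914 23.33452033996582 45.0 [ 0.5916 -0.0636  0.012 ]
spacer [329.4 228.2] 16.0 17.0 90.0 [ 0.4991 -0.1979  0.014 ]
knob [264.8 239.6] 9.0 9.0 90.0 [ 0.4683 -0.0399  0.052 ]
plate [153.1 228.2] 48.74966049194336 48.99219512939453 14.03624439239502 [0.4939 0.2341 0.018 ]
[[0.4502 0.3052 0.018 ]
 [0.5674 0.282  0.018 ]
 [0.5393 0.1635 0.018 ]
 [0.4232 0.1883 0.018 ]]
```

Request:
apply_moves:
  xyz:
    - [0.003,0.0246,-0.0379]
    - [0.003,0.0246,-0.0379]
    - [0.003,0.0246,-0.0379]
    - [0.003,0.0246,-0.0379]
    - [0.003,0.0246,-0.0379]
    - [0.003,0.0246,-0.0379]
    - [0.003,0.0246,-0.0379]
    - [0.003,0.0246,-0.0379]
    - [0.003,0.0246,-0.0379]
    - [0.003,0.0246,-0.0379]
    - [0.003,0.0246,-0.0379]
  twist: [0,0,0,0,0,0,0,0,0,0,0]
  claw: [1,1,1,1,1,1,1,1,1,1,1]

```text
time_s: 2.55
tcp_pos: [0.5043, 0.2288, 0.1751]
ee_rot: [[0.005, -0.244, -0.97], [0.006, -0.97, 0.244], [-1.0, -0.007, -0.003]]
wrist_force: [0.6, 0.7, 1.0]
gripper_width: 1.001
```

```bash
cat >> h.py <<'E'
def to(X,n=None):
    s=r.sense(); d=s['ee_rot'].T@(np.array(X)-s['tcp_pos']); L=np.linalg.norm(d); n=n or int(np.ceil(L/.046)); print('delta tool',np.round(d,4),'rows',n,'each',np.round(d/n,4))
def st():
    s=r.sense(); R=s['ee_rot']; print('t',round(s['time_s'],2),'tcp',np.round(s['tcp_pos'],4),'F',np.round(s['wrist_force'],1),'M',np.round(s['moment'],2),'g',round(s['gripper_width'],3),'tilt x',np.round(R[:,0],3),'y',np.round(R[:,1],3),'j',np.round(s['joints'],0))
E
python3 -c "
from h import *
st();to([.494,.234,.174])"
```

```text
t 2.55 tcp [0.5043 0.2288 0.1751] F [0.6 0.7 1. ] M [ 0.07 -0.07  0.02] g 1.001 tilt x [ 0.005  0.006 -1.   ] y [-0.244 -0.97  -0.007] j [ 41.  16. -13.  -0. -60.  35.]
delta tool [ 0.0011 -0.0025  0.0113] rows 1 each [ 0.0011 -0.0025  0.0113]
```

Request:
apply_moves:
  xyz:
    - [0.001,-0.0025,0.011]
    - [0,0,0]
  twist: [0,0]
  claw: [1,1]

```text
time_s: 2.75
tcp_pos: [0.4975, 0.2286, 0.1733]
ee_rot: [[0.004, -0.254, -0.967], [0.005, -0.967, 0.254], [-1.0, -0.006, -0.003]]
wrist_force: [1.0, -0.6, -0.3]
gripper_width: 0.998
```

```bash
python3 -c "
from h import *
st();p=shot('wrist','w1.png');st()
np.savez('w1.npz',**{k:p[k] for k in ['pixels','mtx','view']})
i=cv2.imread('pics/w1.png');print(proj(p,[.494,.234,.088]));cv2.imwrite('pics/w1c.png',cv2.resize(i[100:300,130:390],None,fx=3,fy=3,interpolation=cv2.INTER_CUBIC))
"
```

```text
t 2.75 tcp [0.4975 0.2286 0.1733] F [ 1.  -0.6 -0.3] M [-0.08  0.05 -0.02] g 0.998 tilt x [ 0.004  0.005 -1.   ] y [-0.254 -0.967 -0.006] j [ 42.  16. -14.  -0. -60.  34.]
t 2.8 tcp [0.4978 0.2289 0.1734] F [ 0.3 -0.1  0.1] M [-0.04  0.    0.02] g 0.997 tilt x [ 0.005  0.005 -1.   ] y [-0.253 -0.967 -0.006] j [ 42.  16. -14.  -0. -60.  34.]
[251.24031706 201.47793865]
```

View pics/w1c.png

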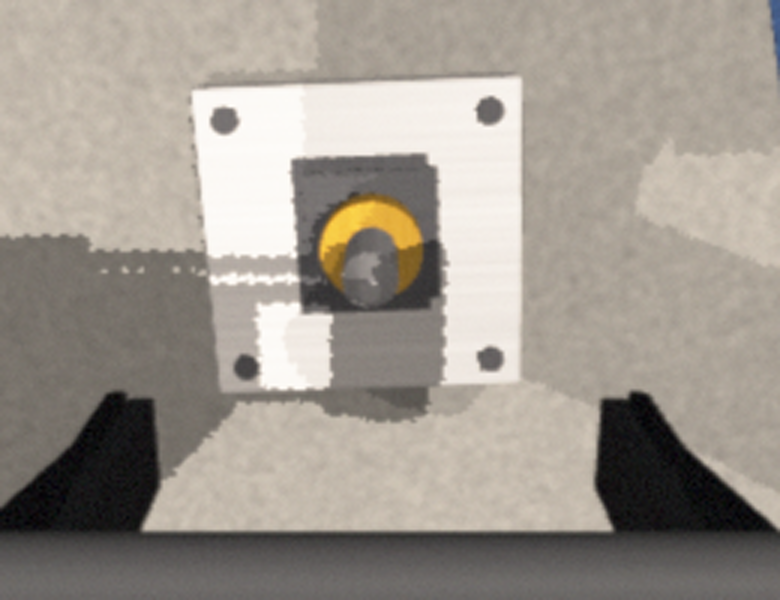

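```bash
python3 -c "
import cv2,numpy as np
i=np.load('w1.npz')['pixels'][155:208,220:290,::-1]
i=np.clip((i/255.)**.6*255,0,255).astype(np.uint8)
cv2.imwrite('pics/w1d.png',cv2.resize(i,None,fx=11,fy=11,interpolation=cv2.INTER_NEAREST))
"
```

```text
(no output)
```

View pics/w1d.png

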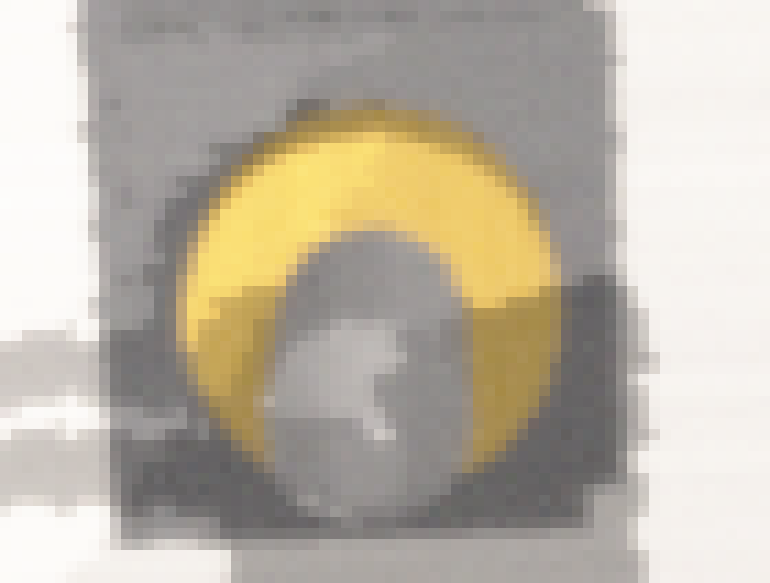

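```bash
cat > fit.py <<'E'
from h import *
from scipy.optimize import minimize
S=8
def circ(x,y,z,rad): 
    a=np.linspace(0,2*np.pi,72,endpoint=False); return np.c_[x+rad*np.cos(a),y+rad*np.sin(a),0*a+z]
def hull(p,P,c0,r0,shape):
    q=np.array([proj(p,X) for X in P]); q=((q-[c0,r0]+.5)*S)
    h=cv2.convexHull(q.astype(np.float32)).reshape(-1,2)
    m=np.zeros((shape[0]*S,shape[1]*S),np.float32); cv2.fillPoly(m,[np.round(h*16-8).astype(np.int32)],1,shift=4)
    return cv2.resize(m,(shape[1],shape[0]),interpolation=cv2.INTER_AREA)
E
cat > fitpin.py <<'E'
from fit import *
p=dict(np.load('w1.npz'))
c0,r0=220,155; I=p['pixels'][155:208,220:290].astype(float)
Y=((I[...,0]-I[...,2])/np.maximum(I[...,0],1)>.28).astype(np.float32)
def model(v):
    x,y,h=v
    a=hull(p,np.r_[circ(x,y,h,.018),circ(x,y,h-.014,.018)],c0,r0,Y.shape)
    b=hull(p,np.r_[circ(x,y,h-.001,.009),circ(x,y,.076,.009),circ(x,y,.088,.0035)],c0,r0,Y.shape)
    return a*(1-b)
best=None
for h in [.041,.042,.043,.044]:
    f=lambda v:np.abs(model([v[0],v[1],h])-Y).sum()
    o=minimize(f,[.494,.234],method='Nelder-Mead',options=dict(initial_simplex=[[.494,.234],[.498,.234],[.494,.238]],xatol=5e-5,fatol=.1))
    print(h,o.x,o.fun,Y.sum())
    if best is None or o.fun<best[0]: best=(o.fun,h,o.x)
m=model([*best[2],best[1]])
v=np.dstack([Y*255,m*255,m*0]).astype(np.uint8); cv2.imwrite('pics/fit1.png',cv2.resize(v,None,fx=8,fy=8,interpolation=cv2.INTER_NEAREST))
E
python3 fitpin.py
```

```text
0.041 [0.4972864  0.23181337] 70.616943359375 637.0
0.042 [0.49758685 0.23167758] 67.067138671875 637.0
0.043 [0.49775032 0.23154373] 64.416748046875 637.0
0.044 [0.49786881 0.2315748 ] 62.94677734375 637.0
```

View pics/fit1.png

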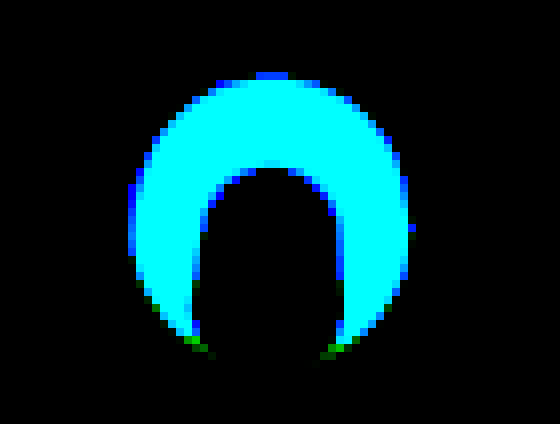

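```bash
python3 -c "
from h import *
to([.592,-.062,.10])"
```

```text
delta tool [ 0.0724  0.258  -0.1646] rows 7 each [ 0.0103  0.0369 -0.0235]
```

Request:
apply_moves:
  xyz:
    - [0.0103,0.0369,-0.0235]
    - [0.0103,0.0369,-0.0235]
    - [0.0103,0.0369,-0.0235]
    - [0.0103,0.0369,-0.0235]
    - [0.0103,0.0369,-0.0235]
    - [0.0103,0.0369,-0.0235]
    - [0.0103,0.0369,-0.0235]
    - [0,0,0]
  twist: [0,0,0,0,0,0,0,0]
  claw: [1,1,1,1,1,1,1,1]

```text
time_s: 3.6
tcp_pos: [0.6009, -0.0579, 0.101]
ee_rot: [[0.015, -0.227, -0.974], [0.009, -0.974, 0.227], [-1.0, -0.012, -0.012]]
wrist_force: [-1.1, -0.5, 0.5]
gripper_width: 1.0
```

```bash
cat > fitring.py <<'E'
import sys
from fit import *
def ring(f,X0,rad,H,cond,br=.010):
    p=shot('wrist',f); st(); np.savez(f[:-3]+'npz',**{k:p[k] for k in ['pixels','mtx','view']})
    u=proj(p,X0); c0,r0=(np.round(u)-40).astype(int); I=p['pixels'][r0:r0+80,c0:c0+80].astype(float)
    Y=cond(I).astype(np.uint8); _,_,Y=cent(Y); Y=Y.astype(np.float32)
    def model(v):
        x,y=v; a=hull(p,np.r_[circ(x,y,0.0,rad),circ(x,y,H,rad)],c0,r0,Y.shape)
        if br: a=a*(1-cv2.min(hull(p,circ(x,y,H,br),c0,r0,Y.shape),hull(p,circ(x,y,0,br),c0,r0,Y.shape))) 
        return a
    f_=lambda v:np.abs(model(v)-Y).sum(); x,y=X0[:2]
    o=minimize(f_,[x,y],method='Nelder-Mead',options=dict(initial_simplex=[[x,y],[x+.004,y],[x,y+.004]],xatol=5e-5,fatol=.1))
    print('centre',np.round(o.x,4),o.fun,Y.sum()); m=model(o.x)
    v=np.dstack([Y*255,m*255,I[...,0]/2]).astype(np.uint8); cv2.imwrite('pics/f_'+f,cv2.resize(v,None,fx=6,fy=6,interpolation=cv2.INTER_NEAREST))
    return o.x
E
python3 - <<'E'
from fitring import *
x=ring('w2.png',[.5916,-.0636,.010],.030,.014,lambda I:(I[...,2]-I[...,0]<15)&(I[...,0]>60))
to([x[0],x[1],.06],1)
E
```

```text
t 3.65 tcp [ 0.6008 -0.0561  0.1018] F [0.4 0.5 0.1] M [-0.03  0.02  0.03] g 1.002 tilt x [ 0.016  0.01  -1.   ] y [-0.225 -0.974 -0.013] j [ 10.  25. -11.  -0. -53.  67.]
centre [ 0.5922 -0.0621] 193.078125 2934.0
delta tool [0.0416 0.0084 0.0076] rows 1 each [0.0416 0.0084 0.0076]
```

View pics/w2.png

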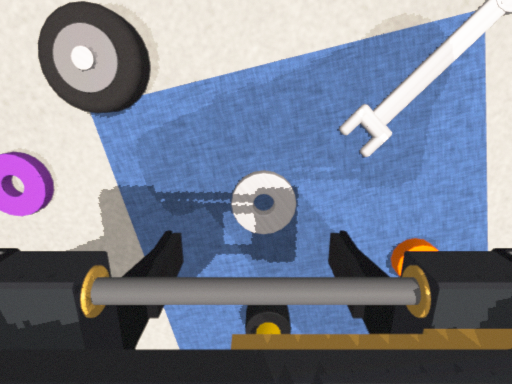

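View pics/f_w2.png

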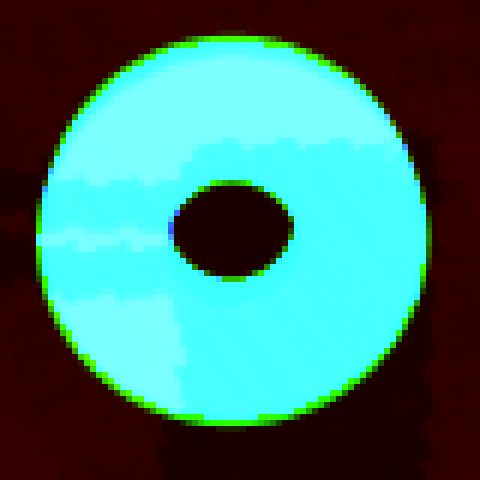

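Request:
apply_moves:
  xyz:
    - [0.03,0.0084,0.0076]
    - [0.025,0,0]
    - [0,0,0]
  twist: [0,0,0]
  claw: [1,1,1]

```text
time_s: 3.95
tcp_pos: [0.5945, -0.0575, 0.0479]
ee_rot: [[0.022, -0.218, -0.976], [0.01, -0.976, 0.219], [-1.0, -0.015, -0.019]]
wrist_force: [-0.5, -0.4, -0.4]
gripper_width: 0.998
```

```bash
python3 -c "
from h import *
st();to([.5922,-.0621,.0165],1)"
```

```text
t 3.95 tcp [ 0.5945 -0.0575  0.0479] F [-0.5 -0.4 -0.4] M [-0.05  0.16 -0.03] g 0.998 tilt x [ 0.022  0.01  -1.   ] y [-0.218 -0.976 -0.015] j [ 10.  28. -16.  -1. -45.  68.]
delta tool [0.0313 0.0054 0.0018] rows 1 each [0.0313 0.0054 0.0018]
```

Request:
apply_moves:
  xyz:
    - [0.015,0.0027,0.001]
    - [0.014,0.0027,0.001]
    - [0,0,0]
  twist: [0,0,0]
  claw: [1,1,1]

```text
time_s: 4.25
tcp_pos: [0.5947, -0.0568, 0.0225]
ee_rot: [[0.027, -0.209, -0.977], [0.011, -0.978, 0.21], [-1.0, -0.016, -0.025]]
wrist_force: [-0.1, -0.0, -1.1]
gripper_width: 0.999
```

```bash
python3 -c "
from h import *
st();to([.5922,-.0621,.0165],1)"
```

```text
t 4.25 tcp [ 0.5947 -0.0568  0.0225] F [-0.1 -0.  -1.1] M [-0.03  0.06  0.08] g 0.999 tilt x [ 0.027  0.011 -1.   ] y [-0.209 -0.978 -0.016] j [ 10.  30. -17.  -0. -42.  68.]
delta tool [0.0059 0.0058 0.0014] rows 1 each [0.0059 0.0058 0.0014]
```

Request:
apply_moves:
  xyz:
    - [0.006,0.006,0.0015]
  twist: [0]
  claw: [1]

```text
time_s: 4.35
tcp_pos: [0.5944, -0.0607, 0.0187]
ee_rot: [[0.032, -0.206, -0.978], [0.011, -0.978, 0.206], [-0.999, -0.017, -0.03]]
wrist_force: [-0.0, 0.8, 0.8]
gripper_width: 1.0
```

```bash
python3 -c "
from h import *
st();to([.5922,-.0621,.0165],1)"
```

```text
t 4.35 tcp [ 0.5944 -0.0607  0.0187] F [-0.   0.8  0.8] M [-0.02 -0.   -0.  ] g 1.0 tilt x [ 0.032  0.011 -0.999] y [-0.206 -0.978 -0.017] j [ 10.  30. -18.  -0. -41.  69.]
delta tool [0.0021 0.0018 0.0019] rows 1 each [0.0021 0.0018 0.0019]
```

Request:
apply_moves:
  xyz:
    - [0.002,0.002,0.003]
    - [0,0,0]
    - [0,0,0]
    - [0,0,0]
  twist: [0,0,0,0]
  claw: [1,0,0,0]

```text
time_s: 4.75
tcp_pos: [0.5917, -0.0614, 0.0191]
ee_rot: [[0.036, -0.204, -0.978], [0.011, -0.979, 0.205], [-0.999, -0.018, -0.033]]
wrist_force: [-0.7, 0.5, -0.2]
gripper_width: 0.814
```

```bash
python3 -c "
from h import *
st();to([.5922,-.0621,.0165],1)"
```

```text
t 4.75 tcp [ 0.5917 -0.0614  0.0191] F [-0.7  0.5 -0.2] M [-0.1   0.07  0.02] g 0.814 tilt x [ 0.036  0.011 -0.999] y [-0.204 -0.979 -0.018] j [  9.  30. -18.  -0. -40.  69.]
delta tool [ 0.0026  0.0007 -0.0005] rows 1 each [ 0.0026  0.0007 -0.0005]
```

Request:
apply_moves:
  xyz:
    - [0.003,0.0,0.0]
    - [0,0,0]
    - [0,0,0]
  twist: [0,0,0]
  claw: [0,0,0]

```text
time_s: 5.05
tcp_pos: [0.5923, -0.0614, 0.0164]
ee_rot: [[0.037, -0.205, -0.978], [0.011, -0.979, 0.205], [-0.999, -0.019, -0.034]]
wrist_force: [-0.3, 0.6, 0.1]
gripper_width: 0.539
```

```bash
python3 -c "
from h import *
st()"
```

```text
t 5.05 tcp [ 0.5923 -0.0614  0.0164] F [-0.3  0.6  0.1] M [-0.08  0.1  -0.03] g 0.539 tilt x [ 0.037  0.011 -0.999] y [-0.205 -0.979 -0.019] j [  9.  30. -18.  -0. -40.  69.]
```

```bash
python3 -c "
from h import *
p=shot('wrist','w3.png');shot('top','t3.png');st()
i=cv2.imread('pics/t3.png');cv2.imwrite('pics/t3c.png',i[130:280,200:380].repeat(4,0).repeat(4,1))"
```

```text
t 5.15 tcp [ 0.5922 -0.0614  0.0163] F [-0.4  0.3  0.3] M [-0.04  0.09 -0.03] g 0.447 tilt x [ 0.037  0.011 -0.999] y [-0.205 -0.979 -0.019] j [  9.  30. -18.  -0. -40.  69.]
```

View pics/w3.png

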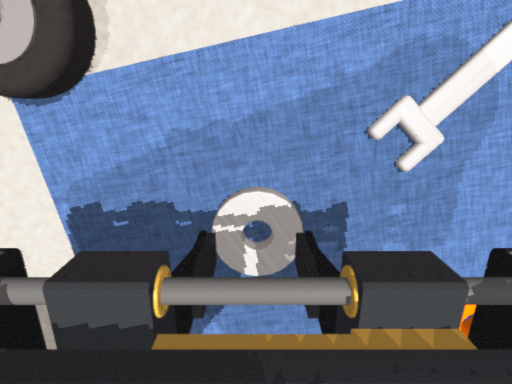

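View pics/t3c.png

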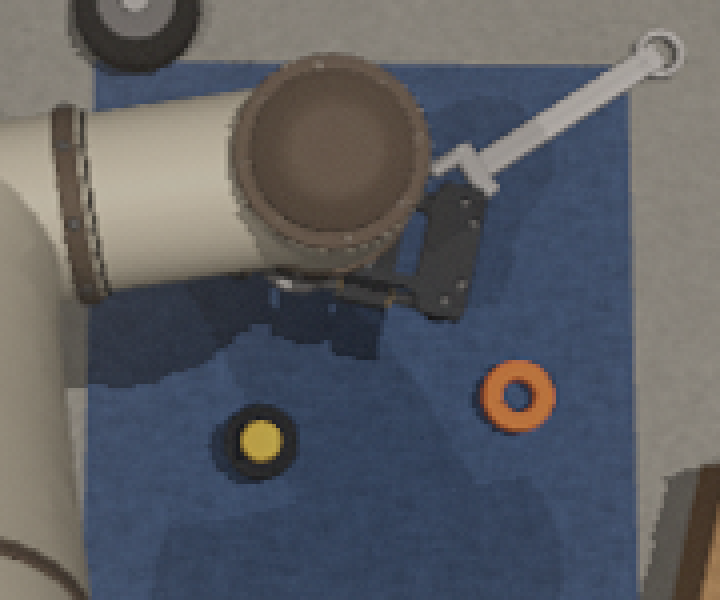

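```bash
cat >> h.py <<'E'
RC=np.array([[0,-.304,.9527],[1,0,0],[0,.9527,.304]]); TC=np.array([-.17615,-.00007,-.08432])
def camview(pos,R):
    A=R@RC; o=pos+R@TC; V=np.eye(4); V[:3,:3]=A.T; V[:3,3]=-A.T@o; return V
E
python3 - <<'E'
from h import *
s=r.sense(); p=dict(np.load('w2.npz')); V=camview(s['tcp_pos'],s['ee_rot']); q=dict(mtx=p['mtx'],view=V)
print(np.round(s['tcp_pos'],4))
print(np.round([atz(q,u,.014) for u in [(258,188),(258,275),(258,231)]],4), proj(q,[*s['tcp_pos'][:2],.014]), proj(q,[.5922,-.0621,.014]))
for dy in (-.03,.03): print(proj(q,s['tcp_pos']+s['ee_rot']@[.0,dy,0]))
E
```

```text
[ 0.5922 -0.0614  0.0163]
[[ 0.6232 -0.0695  0.014 ]
 [ 0.5643 -0.0573  0.014 ]
 [ 0.5953 -0.0637  0.014 ]] [255.46450992 235.96385398] [256.46873188 235.82554398]
[208.31620093 237.41801823]
[302.48166172 237.41801823]
```

Request:
apply_moves:
  xyz:
    - [0,0,0]
  twist: [0]
  claw: [0]

```text
time_s: 5.25
tcp_pos: [0.5922, -0.0615, 0.0163]
ee_rot: [[0.037, -0.205, -0.978], [0.011, -0.979, 0.205], [-0.999, -0.019, -0.034]]
wrist_force: [-0.2, 0.1, 0.1]
gripper_width: 0.358
```

```bash
python3 - <<'E'
from h import *
p=shot('wrist','w4.png'); st()
for dy in (-.03,.03,-.02,.02): print(proj(p,r.sense()['tcp_pos']+r.sense()['ee_rot']@[.0,dy,0]))
i=cv2.imread('pics/w4.png');cv2.imwrite('pics/w4c.png',cv2.resize(i[170:310,170:350],None,fx=4,fy=4))
E
```

```text
t 5.3 tcp [ 0.5922 -0.0614  0.0163] F [ 0.7 -0.5 -0.4] M [-0.07  0.03  0.03] g 0.307 tilt x [ 0.037  0.011 -0.999] y [-0.205 -0.979 -0.019] j [  9.  30. -18.  -0. -40.  69.]
[208.28126989 237.31874589]
[302.45583904 237.36513242]
[223.9762154  237.32647658]
[286.75926147 237.35740093]
```

View pics/w4c.png

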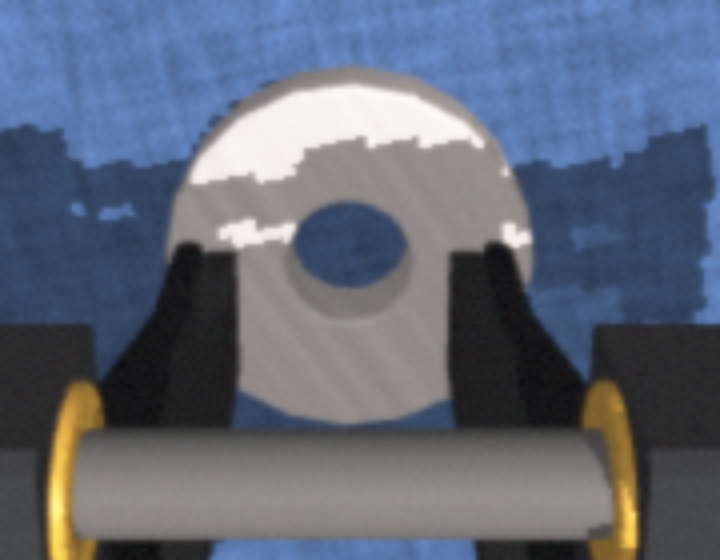

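Request:
apply_moves:
  xyz:
    - [0.0015,0,0]
    - [0,0,0]
  twist: [0,0]
  claw: [0.3,0.3]

```text
time_s: 5.5
tcp_pos: [0.5922, -0.0614, 0.0146]
ee_rot: [[0.037, -0.205, -0.978], [0.011, -0.979, 0.205], [-0.999, -0.019, -0.034]]
wrist_force: [0.2, -0.2, -0.2]
gripper_width: 0.301
```

```bash
python3 - <<'E'
from h import *
p=shot('scene','s5.png'); st()
s=r.sense(); print(proj(p,s['tcp_pos']))
i=cv2.imread('pics/s5.png');cv2.imwrite('pics/s5c.png',cv2.resize(i[150:260,200:350],None,fx=5,fy=5,interpolation=cv2.INTER_CUBIC))
E
```

```text
t 5.55 tcp [ 0.5923 -0.0615  0.0147] F [-0. -0. -0.] M [-0.03  0.12 -0.07] g 0.302 tilt x [ 0.037  0.011 -0.999] y [-0.205 -0.979 -0.019] j [  9.  30. -18.  -0. -40.  69.]
[250.84168035 212.9348285 ]
```

View pics/s5c.png

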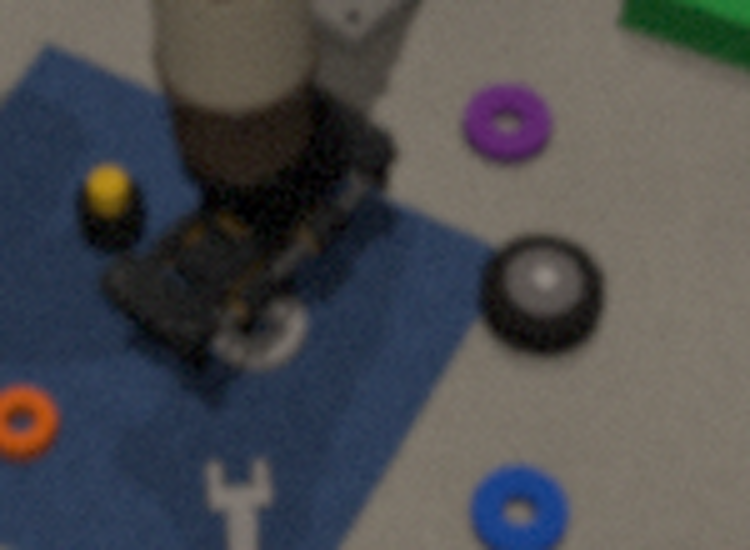

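Request:
apply_moves:
  xyz:
    - [0.002,0,0]
    - [0.002,0,0]
  twist: [0,0]
  claw: [0.3,0.3]

```text
time_s: 5.75
tcp_pos: [0.5927, -0.0614, 0.0107]
ee_rot: [[0.037, -0.205, -0.978], [0.011, -0.979, 0.205], [-0.999, -0.019, -0.034]]
wrist_force: [1.2, 0.8, -0.7]
gripper_width: 0.301
```

```bash
python3 - <<'E'
from h import *
p=shot('wrist','w5.png'); s=r.sense();st()
for v in [(0,.0131,0),(.014,.0131,-.0095),(0.014,.0131,.0095),(-.005,.0131,-.0095),(-.02,.0131,-.0095)]: print(v,proj(p,s['tcp_pos']+s['ee_rot']@v))
print([proj(p,[.594,-.0633,z]) for z in (0,.014)])
i=cv2.imread('pics/w5.png');cv2.imwrite('pics/w5c.png',cv2.resize(i[170:310,170:350],None,fx=4,fy=4))
E
```

```text
t 5.8 tcp [ 0.5925 -0.0614  0.0104] F [-0.3  0.2  0. ] M [-0.01  0.1   0.04] g 0.3 tilt x [ 0.037  0.011 -0.999] y [-0.205 -0.979 -0.019] j [  9.  30. -18.  -0. -39.  69.]
(0, 0.0131, 0) [276.04364517 237.46943434]
(0.014, 0.0131, -0.0095) [274.99917528 215.55012293]
(0.014, 0.0131, 0.0095) [274.44513731 241.15829654]
(-0.005, 0.0131, -0.0095) [276.89903709 226.91496351]
(-0.02, 0.0131, -0.0095) [278.6815489  237.57782459]
[array([258.15457116, 228.60269488]), array([257.93064133, 237.03142916])]
```

View pics/w5c.png

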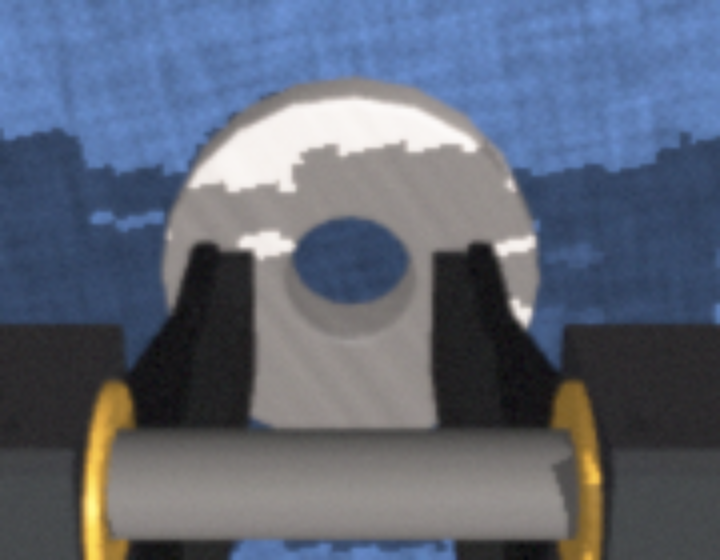

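Request:
apply_moves:
  xyz:
    - [0.0025,0,0]
    - [0.002,0,0]
  twist: [0,0]
  claw: [0.3,0.3]

```text
time_s: 6.0
tcp_pos: [0.5928, -0.0613, 0.0056]
ee_rot: [[0.037, -0.205, -0.978], [0.011, -0.979, 0.205], [-0.999, -0.019, -0.034]]
wrist_force: [0.7, 0.6, -0.4]
gripper_width: 0.298
```

Request:
apply_moves:
  xyz:
    - [0.002,0,0]
  twist: [0]
  claw: [0.3]

```text
time_s: 6.1
tcp_pos: [0.5928, -0.0613, 0.0034]
ee_rot: [[0.037, -0.205, -0.978], [0.011, -0.979, 0.205], [-0.999, -0.019, -0.034]]
wrist_force: [0.1, -0.1, -0.3]
gripper_width: 0.293
```

Request:
apply_moves:
  xyz:
    - [0.0015,0,0]
  twist: [0]
  claw: [0.3]

```text
time_s: 6.2
tcp_pos: [0.5928, -0.0613, 0.0016]
ee_rot: [[0.037, -0.205, -0.978], [0.011, -0.979, 0.205], [-0.999, -0.018, -0.034]]
wrist_force: [-1.4, 0.3, -0.5]
gripper_width: 0.3
```

Request:
apply_moves:
  xyz:
    - [0.0015,0,0]
  twist: [0]
  claw: [0.3]

```text
time_s: 6.3
tcp_pos: [0.5929, -0.0613, 0.0002]
ee_rot: [[0.037, -0.204, -0.978], [0.011, -0.979, 0.205], [-0.999, -0.018, -0.033]]
wrist_force: [-2.8, 2.3, 12.2]
gripper_width: 0.299
```

```bash
python3 - <<'E'
from h import *
p=shot('wrist','w6.png'); st()
i=cv2.imread('pics/w6.png');cv2.imwrite('pics/w6c.png',cv2.resize(i[170:310,170:350],None,fx=4,fy=4))
E
```

```text
t 6.35 tcp [ 5.929e-01 -6.130e-02  5.000e-04] F [-2.2 -0.3  2.5] M [ 0.01  0.42 -0.03] g 0.301 tilt x [ 0.036  0.011 -0.999] y [-0.204 -0.979 -0.018] j [  9.  31. -19.  -0. -38.  69.]
```

View pics/w6c.png

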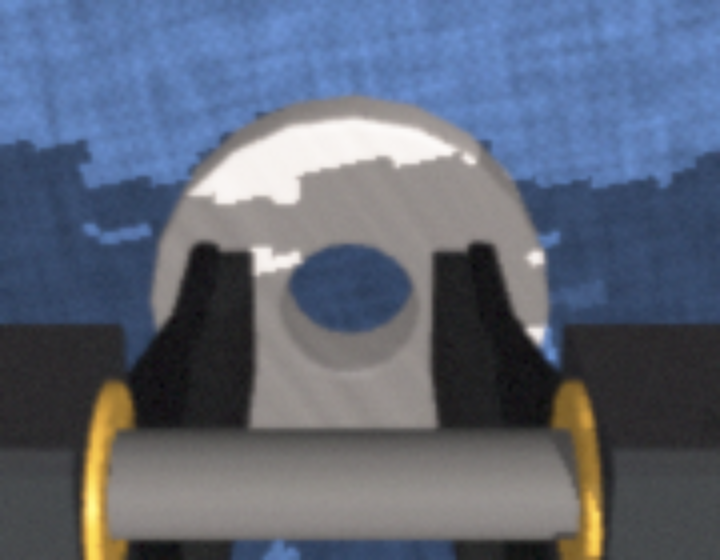

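Request:
apply_moves:
  xyz:
    - [-0.015,0,0]
    - [0,0,0]
    - [0,0,0]
    - [0,0,0]
    - [0,0,0]
    - [0,0,0]
  twist: [0,0,0,0,0,0]
  claw: [1,1,1,1,1,1]

```text
time_s: 6.95
tcp_pos: [0.5912, -0.0614, 0.0137]
ee_rot: [[0.034, -0.205, -0.978], [0.011, -0.979, 0.205], [-0.999, -0.018, -0.031]]
wrist_force: [1.2, -0.3, -0.4]
gripper_width: 0.761
```

```bash
python3 - <<'E'
from fitring import *
x=ring('w7.png',[.594,-.0633,.010],.030,.014,lambda I:(I[...,2]-I[...,0]<15)&(I[...,0]>60))
to([x[0],x[1],-.0105],1)
E
```

```text
t 7.0 tcp [ 0.5912 -0.0615  0.0136] F [-0.4  0.4 -0.1] M [-0.05  0.1  -0.04] g 0.805 tilt x [ 0.033  0.011 -0.999] y [-0.205 -0.979 -0.018] j [  9.  30. -18.  -0. -40.  69.]
centre [ 0.592  -0.0622] 174.734375 5389.0
delta tool [ 0.0241  0.001  -0.0002] rows 1 each [ 0.0241  0.001  -0.0002]
```

View pics/f_w7.png

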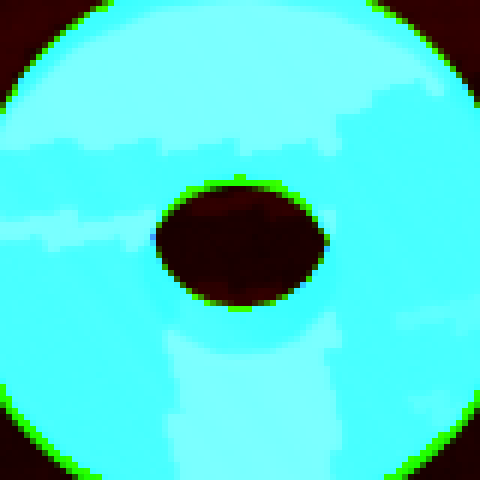

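Request:
apply_moves:
  xyz:
    - [0.012,0.001,0]
    - [0.009,0,0]
    - [0.003,0,0]
  twist: [0,0,0]
  claw: [1,1,1]

```text
time_s: 7.3
tcp_pos: [0.5917, -0.0623, -0.0125]
ee_rot: [[0.033, -0.205, -0.978], [0.011, -0.979, 0.205], [-0.999, -0.018, -0.03]]
wrist_force: [0.3, -0.2, -0.0]
gripper_width: 0.986
```

Request:
apply_moves:
  xyz:
    - [0,0,0]
    - [0,0,0]
    - [0,0,0]
    - [0,0,0]
    - [0,0,0]
  twist: [0,0,0,0,0]
  claw: [0,0,0,0,0]

```text
time_s: 7.8
tcp_pos: [0.5916, -0.0628, -0.013]
ee_rot: [[0.032, -0.205, -0.978], [0.01, -0.979, 0.205], [-0.999, -0.017, -0.029]]
wrist_force: [0.3, -1.2, -0.8]
gripper_width: 0.666
```

```bash
python3 - <<'E'
from h import *
st()
E
```

```text
t 7.8 tcp [ 0.5916 -0.0628 -0.013 ] F [ 0.3 -1.2 -0.8] M [-0.21  0.05 -0.03] g 0.666 tilt x [ 0.032  0.01  -0.999] y [-0.205 -0.979 -0.017] j [  9.  32. -19.  -0. -37.  69.]
```

Request:
apply_moves:
  xyz:
    - [0,0,0]
    - [-0.01,0,0]
    - [-0.02,0,0]
    - [-0.03,0,0]
  twist: [0,0,0,0]
  claw: [0,0,0,0]

```text
time_s: 8.2
tcp_pos: [0.5848, -0.0633, 0.0439]
ee_rot: [[0.019, -0.207, -0.978], [0.01, -0.978, 0.207], [-1.0, -0.014, -0.017]]
wrist_force: [-0.2, -0.0, -1.0]
gripper_width: 0.667
```

```bash
python3 - <<'E'
from h import *
p=shot('wrist','w8.png'); st()
np.savez('w8.npz',**{k:p[k] for k in ['pixels','mtx','view']})
s=r.sense(); R=s['ee_rot']; V=p['view']; c=-V[:3,:3].T@V[:3,3]; print(R.T@(c-s['tcp_pos'])); print(np.round(R.T@V[:3,:3].T,4))
i=cv2.imread('pics/w8.png');cv2.imwrite('pics/w8c.png',cv2.resize(i[170:310,170:350],None,fx=4,fy=4))
E
```

```text
t 8.25 tcp [ 0.589  -0.0633  0.0503] F [1.  0.3 2.5] M [ 0.01 -0.26 -0.04] g 0.667 tilt x [ 0.031  0.01  -0.999] y [-0.205 -0.979 -0.016] j [  9.  27. -17.  -0. -44.  69.]
[-0.16889556  0.0006975  -0.0820357 ]
[[-0.0021 -0.3149  0.9491]
 [ 1.     -0.002   0.0015]
 [ 0.0015  0.9491  0.3149]]
```

View pics/w8c.png

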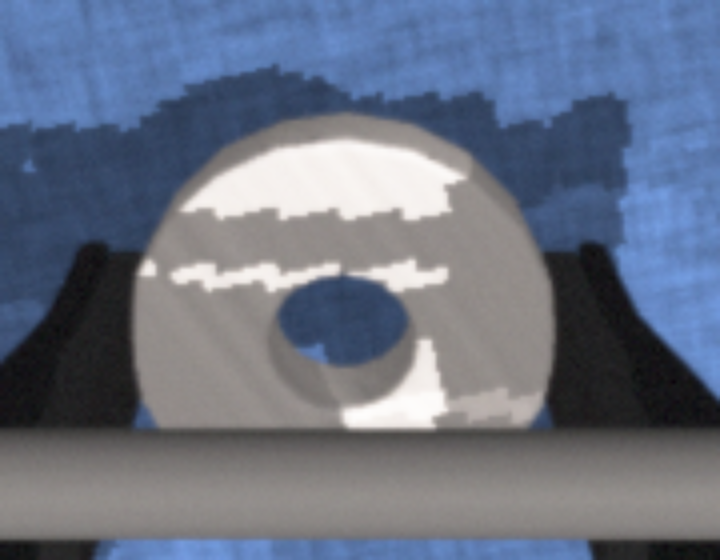

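```bash
cat > fittool.py <<'E'
from fit import *
TV=np.eye(4); TV[:3,:3]=RC.T; TV[:3,3]=-RC.T@TC
def fittool(pix,K,cond,rad,xb,H,br=.010,c0=195,r0=190,w=120,h=86,name='ft.png',both=True):
    # cylinder axis along tool x; xb = tool x of underside, top at xb-H
    p=dict(mtx=K,view=TV); I=pix[r0:r0+h,c0:c0+w].astype(float); _,_,Y=cent(cond(I).astype(np.uint8)); Y=Y.astype(np.float32)
    C=lambda y,z,x,R:circ(y,z,x,R)[:,[2,0,1]]
    def model(v):
        y,z=v; a=hull(p,np.r_[C(y,z,xb,rad),C(y,z,xb-H,rad)],c0,r0,Y.shape)
        if br: a=a*(1-cv2.min(hull(p,C(y,z,xb,br),c0,r0,Y.shape),hull(p,C(y,z,xb-H,br),c0,r0,Y.shape)))
        return a
    f=lambda v:np.abs(model(v)-Y).sum()
    o=minimize(f,[0,0],method='Nelder-Mead',options=dict(initial_simplex=[[0,0],[.004,0],[0,.004]],xatol=5e-5,fatol=.1))
    m=model(o.x); print('tool y,z',np.round(o.x,4),o.fun,Y.sum())
    cv2.imwrite('pics/'+name,cv2.resize(np.dstack([Y*255,m*255,I[...,0]/2]).astype(np.uint8),None,fx=5,fy=5,interpolation=cv2.INTER_NEAREST))
    return o.x
E
python3 - <<'E'
from fittool import *
p=np.load('w8.npz')
c=lambda I:(I[...,2]-I[...,0]<15)&(I[...,0]>75)
fittool(p['pixels'],p['mtx'],c,.030,-.013,.014,name='ft8.png',h=86)
E
```

```text
tool y,z [-0.0001 -0.0007] 264.09375 6345.0
```

View pics/ft8.png

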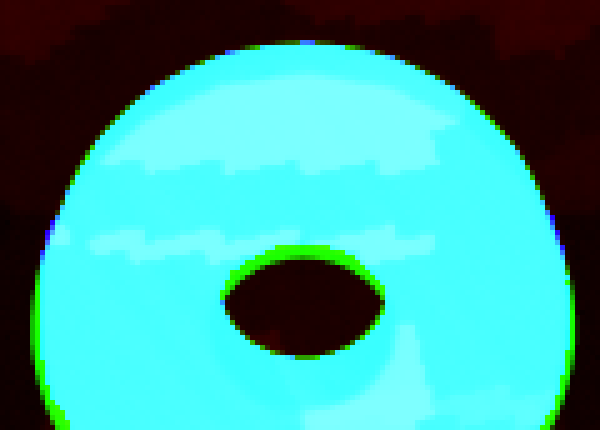

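```bash
python3 - <<'E'
from h import *
st();to([.510,.19,.115],8)
E
```

```text
t 8.25 tcp [ 0.589  -0.0633  0.0503] F [1.  0.3 2.5] M [ 0.01 -0.26 -0.04] g 0.667 tilt x [ 0.031  0.01  -0.999] y [-0.205 -0.979 -0.016] j [  9.  27. -17.  -0. -44.  69.]
delta tool [-0.0646 -0.2328  0.1274] rows 8 each [-0.0081 -0.0291  0.0159]
```

Request:
apply_moves:
  xyz:
    - [-0.02,-0.02,0.01]
    - [-0.02,-0.03,0.015]
    - [-0.015,-0.03,0.017]
    - [-0.01,-0.03,0.017]
    - [0,-0.03,0.017]
    - [0,-0.03,0.017]
    - [0,-0.03,0.017]
    - [0,-0.025,0.013]
    - [0,-0.01,0.005]
    - [0,0,0]
  twist: [0,0,0,0,0,0,0,0,0,0]
  claw: [0,0,0,0,0,0,0,0,0,0]

```text
time_s: 9.25
tcp_pos: [0.5078, 0.2029, 0.125]
ee_rot: [[0.041, -0.208, -0.977], [0.018, -0.978, 0.209], [-0.999, -0.026, -0.036]]
wrist_force: [0.2, -0.2, -1.5]
gripper_width: 0.669
```

```bash
python3 - <<'E'
from h import *
st();to([.4977,.2316,.115])
E
```

```text
t 9.25 tcp [0.5078 0.2029 0.125 ] F [ 0.2 -0.2 -1.5] M [-0.04  0.07 -0.01] g 0.669 tilt x [ 0.041  0.018 -0.999] y [-0.208 -0.978 -0.026] j [ 39.  18. -20.   1. -50.  38.]
delta tool [ 0.0101 -0.0257  0.0162] rows 1 each [ 0.0101 -0.0257  0.0162]
```

Request:
apply_moves:
  xyz:
    - [0,-0.018,0.011]
    - [0.0,-0.009,0.006]
    - [0,0,0]
    - [0,0,0]
  twist: [0,0,0,0]
  claw: [0,0,0,0]

```text
time_s: 9.65
tcp_pos: [0.4966, 0.2304, 0.125]
ee_rot: [[0.039, -0.211, -0.977], [0.017, -0.977, 0.212], [-0.999, -0.025, -0.035]]
wrist_force: [0.8, 0.1, -1.3]
gripper_width: 0.669
```

```bash
python3 - <<'E'
from h import *
st();to([.4978,.2321,.095],1)
p=shot('wrist','w9.png')
i=cv2.imread('pics/w9.png');cv2.imwrite('pics/w9c.png',cv2.resize(i[130:310,160:360],None,fx=4,fy=4))
E
```

```text
t 9.65 tcp [0.4966 0.2304 0.125 ] F [ 0.8  0.1 -1.3] M [-0.08  0.1   0.01] g 0.669 tilt x [ 0.039  0.017 -0.999] y [-0.211 -0.977 -0.025] j [ 42.  18. -20.   1. -50.  35.]
delta tool [ 0.0301 -0.0012  0.0002] rows 1 each [ 0.0301 -0.0012  0.0002]
```

View pics/w9c.png

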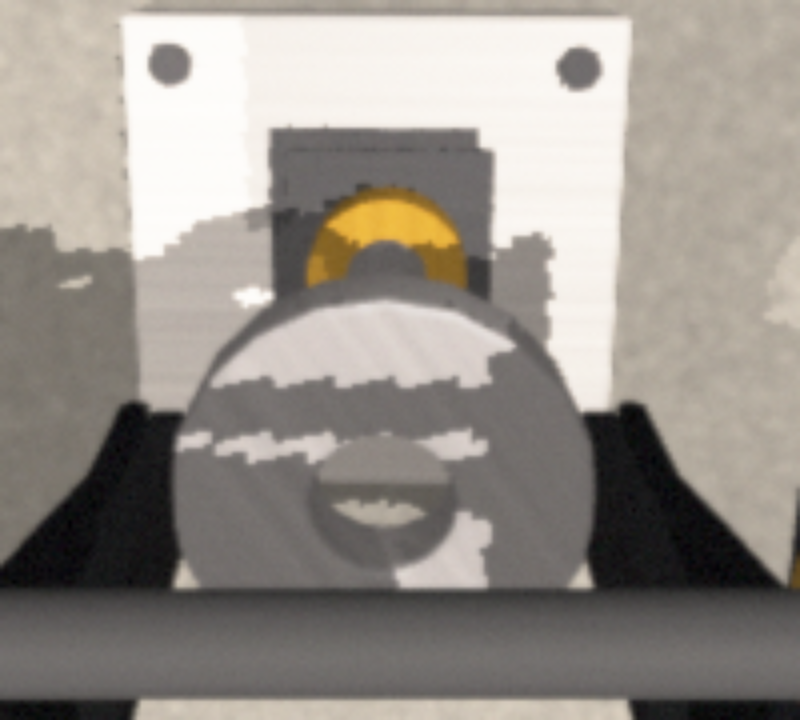

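Request:
apply_moves:
  xyz:
    - [0.015,-0.001,0.0]
    - [0.015,-0.0005,0.0005]
    - [0,0,0]
  twist: [0,0,0]
  claw: [0,0,0]

```text
time_s: 10.0
tcp_pos: [0.4988, 0.23, 0.0949]
ee_rot: [[0.04, -0.215, -0.976], [0.017, -0.976, 0.216], [-0.999, -0.026, -0.036]]
wrist_force: [0.1, 0.3, -1.3]
gripper_width: 0.669
```

```bash
python3 - <<'E'
from h import *
st();to([.4978,.2321,.080],1)
E
```

```text
t 10.0 tcp [0.4988 0.23   0.0949] F [ 0.1  0.3 -1.3] M [-0.15  0.22 -0.03] g 0.669 tilt x [ 0.04   0.017 -0.999] y [-0.215 -0.976 -0.026] j [ 42.  20. -21.   1. -46.  35.]
delta tool [ 0.0149 -0.0015  0.002 ] rows 1 each [ 0.0149 -0.0015  0.002 ]
```

Request:
apply_moves:
  xyz:
    - [0.005,-0.0035,0.003]
    - [0.005,0,0.001]
    - [0,0,0]
  twist: [0,0,0]
  claw: [0,0,0]

```text
time_s: 10.3
tcp_pos: [0.4969, 0.2339, 0.0853]
ee_rot: [[0.042, -0.216, -0.975], [0.018, -0.976, 0.217], [-0.999, -0.026, -0.037]]
wrist_force: [-0.6, -0.7, -2.3]
gripper_width: 0.669
```

```bash
python3 - <<'E'
from h import *
st();to([.4978,.2321,.075],1)
E
```

```text
t 10.3 tcp [0.4969 0.2339 0.0853] F [-0.6 -0.7 -2.3] M [0.02 0.18 0.05] g 0.669 tilt x [ 0.042  0.018 -0.999] y [-0.216 -0.976 -0.026] j [ 43.  21. -22.   1. -45.  34.]
delta tool [ 0.0103  0.0018 -0.0009] rows 1 each [ 0.0103  0.0018 -0.0009]
```

Request:
apply_moves:
  xyz:
    - [0.003,0.0022,-0.0008]
    - [0.003,0,0]
    - [0,0,0]
  twist: [0,0,0]
  claw: [0,0,0]

```text
time_s: 10.6
tcp_pos: [0.498, 0.2318, 0.0797]
ee_rot: [[0.043, -0.216, -0.975], [0.019, -0.976, 0.217], [-0.999, -0.028, -0.038]]
wrist_force: [0.9, -0.3, -1.2]
gripper_width: 0.666
```

```bash
python3 - <<'E'
from h import *
st();to([.4978,.2321,.070],1)
E
```

```text
t 10.6 tcp [0.498  0.2318 0.0797] F [ 0.9 -0.3 -1.2] M [-0.05  0.18  0.04] g 0.666 tilt x [ 0.043  0.019 -0.999] y [-0.216 -0.976 -0.028] j [ 42.  21. -23.   1. -44.  34.]
delta tool [0.0097 0.0001 0.0006] rows 1 each [0.0097 0.0001 0.0006]
```

Aligned. Descend in small steps, watching force.

Request:
apply_moves:
  xyz:
    - [0.004,0.0001,0.0003]
    - [0.003,0.0001,0.0002]
    - [0.003,0.0001,0.0002]
  twist: [0,0,0]
  claw: [0,0,0]

```text
time_s: 10.9
tcp_pos: [0.4981, 0.2322, 0.0696]
ee_rot: [[0.044, -0.216, -0.975], [0.02, -0.976, 0.217], [-0.999, -0.029, -0.039]]
wrist_force: [-0.2, -0.1, -1.7]
gripper_width: 0.668
```

Request:
apply_moves:
  xyz:
    - [0.003,0.0001,0.0001]
  twist: [0]
  claw: [0]

```text
time_s: 11.0
tcp_pos: [0.4981, 0.2322, 0.0663]
ee_rot: [[0.044, -0.216, -0.975], [0.02, -0.976, 0.217], [-0.999, -0.029, -0.039]]
wrist_force: [0.2, 0.2, -2.0]
gripper_width: 0.668
```

```bash
python3 - <<'E'
from h import *
st()
E
```

```text
t 11.0 tcp [0.4981 0.2322 0.0663] F [ 0.2  0.2 -2. ] M [-0.08  0.11 -0.01] g 0.668 tilt x [ 0.044  0.02  -0.999] y [-0.216 -0.976 -0.029] j [ 42.  22. -23.   1. -42.  34.]
```

Request:
apply_moves:
  xyz:
    - [0.002,0.0,0.0]
    - [0.002,0,0]
  twist: [0,0]
  claw: [0,0]

```text
time_s: 11.2
tcp_pos: [0.4981, 0.2323, 0.0617]
ee_rot: [[0.044, -0.215, -0.976], [0.019, -0.976, 0.216], [-0.999, -0.028, -0.039]]
wrist_force: [-0.5, -0.4, -2.0]
gripper_width: 0.67
```

Request:
apply_moves:
  xyz:
    - [0.002,0.0,0.0]
  twist: [0]
  claw: [0]

```text
time_s: 11.3
tcp_pos: [0.4982, 0.2323, 0.0594]
ee_rot: [[0.044, -0.216, -0.976], [0.019, -0.976, 0.217], [-0.999, -0.028, -0.039]]
wrist_force: [0.1, -0.1, -2.8]
gripper_width: 0.671
```

Request:
apply_moves:
  xyz:
    - [0.002,0.0,0.0]
  twist: [0]
  claw: [0]

```text
time_s: 11.4
tcp_pos: [0.4984, 0.2324, 0.0573]
ee_rot: [[0.044, -0.215, -0.976], [0.019, -0.976, 0.216], [-0.999, -0.028, -0.039]]
wrist_force: [0.3, 0.2, -2.0]
gripper_width: 0.668
```

Request:
apply_moves:
  xyz:
    - [0.003,0.0001,0.0003]
    - [0.003,0.0001,0.0003]
    - [0.003,0.0001,0.0003]
  twist: [0,0,0]
  claw: [0,0,0]

```text
time_s: 11.7
tcp_pos: [0.498, 0.2326, 0.0477]
ee_rot: [[0.044, -0.215, -0.976], [0.02, -0.976, 0.216], [-0.999, -0.029, -0.039]]
wrist_force: [0.1, 0.2, -1.7]
gripper_width: 0.666
```

Request:
apply_moves:
  xyz:
    - [0.003,0.0001,0.0003]
    - [0.003,0.0001,0.0003]
    - [0.003,0.0001,0.0003]
  twist: [0,0,0]
  claw: [0,0,0]

```text
time_s: 12.0
tcp_pos: [0.4974, 0.2327, 0.0378]
ee_rot: [[0.044, -0.215, -0.976], [0.02, -0.976, 0.216], [-0.999, -0.029, -0.039]]
wrist_force: [0.5, 0.4, -1.5]
gripper_width: 0.669
```

Request:
apply_moves:
  xyz:
    - [0.002,0.0001,0.0002]
  twist: [0]
  claw: [0]

```text
time_s: 12.1
tcp_pos: [0.4971, 0.2326, 0.0354]
ee_rot: [[0.044, -0.215, -0.976], [0.019, -0.976, 0.216], [-0.999, -0.028, -0.039]]
wrist_force: [-0.6, -0.3, -1.8]
gripper_width: 0.667
```

Request:
apply_moves:
  xyz:
    - [0.002,0,0]
  twist: [0]
  claw: [0]

```text
time_s: 12.2
tcp_pos: [0.4972, 0.2326, 0.0332]
ee_rot: [[0.044, -0.215, -0.976], [0.019, -0.976, 0.216], [-0.999, -0.028, -0.039]]
wrist_force: [-0.0, -1.0, -2.3]
gripper_width: 0.669
```

Request:
apply_moves:
  xyz:
    - [0.0015,0,0]
  twist: [0]
  claw: [0]

```text
time_s: 12.3
tcp_pos: [0.4973, 0.2326, 0.0315]
ee_rot: [[0.044, -0.215, -0.976], [0.019, -0.976, 0.216], [-0.999, -0.028, -0.039]]
wrist_force: [-0.6, 0.2, -1.2]
gripper_width: 0.662
```

Request:
apply_moves:
  xyz:
    - [0.0015,0,0]
  twist: [0]
  claw: [0]

```text
time_s: 12.4
tcp_pos: [0.4974, 0.2327, 0.0299]
ee_rot: [[0.044, -0.215, -0.976], [0.019, -0.976, 0.216], [-0.999, -0.028, -0.039]]
wrist_force: [-1.0, 0.1, -2.1]
gripper_width: 0.672
```

Request:
apply_moves:
  xyz:
    - [0.001,0,0]
  twist: [0]
  claw: [0]

```text
time_s: 12.5
tcp_pos: [0.4975, 0.2327, 0.0291]
ee_rot: [[0.044, -0.215, -0.976], [0.019, -0.976, 0.216], [-0.999, -0.028, -0.039]]
wrist_force: [-2.1, -0.4, 4.9]
gripper_width: 0.669
```

Request:
apply_moves:
  xyz:
    - [0.001,0,0]
  twist: [0]
  claw: [0]

```text
time_s: 12.6
tcp_pos: [0.4975, 0.2326, 0.0288]
ee_rot: [[0.044, -0.215, -0.976], [0.019, -0.976, 0.216], [-0.999, -0.028, -0.039]]
wrist_force: [-2.3, -0.8, 6.3]
gripper_width: 0.667
```

Request:
apply_moves:
  xyz:
    - [0,0,0]
    - [0,0,0]
    - [0,0,0]
    - [-0.02,0,0]
    - [-0.04,0,0]
    - [-0.03,0,0]
    - [0,0,0]
  twist: [0,0,0,0,0,0,0]
  claw: [1,1,1,1,1,1,1]

```text
time_s: 13.3
tcp_pos: [0.4946, 0.2315, 0.1215]
ee_rot: [[0.046, -0.214, -0.976], [0.019, -0.976, 0.215], [-0.999, -0.028, -0.04]]
wrist_force: [0.1, 0.1, 0.6]
gripper_width: 0.999
```

```bash
python3 - <<'E'
from h import *
st();to([.4991,-.196,.100])
p=shot('wrist','w10.png')
i=cv2.imread('pics/w10.png');cv2.imwrite('pics/w10c.png',cv2.resize(i[100:300,150:370],None,fx=3,fy=3))
E
```

```text
t 13.3 tcp [0.4946 0.2315 0.1215] F [0.1 0.1 0.6] M [0.03 0.06 0.05] g 0.999 tilt x [ 0.046  0.019 -0.999] y [-0.214 -0.976 -0.028] j [ 43.  18. -20.   1. -49.  34.]
delta tool [ 0.0136  0.417  -0.0956] rows 10 each [ 0.0014  0.0417 -0.0096]
```

View pics/w10c.png

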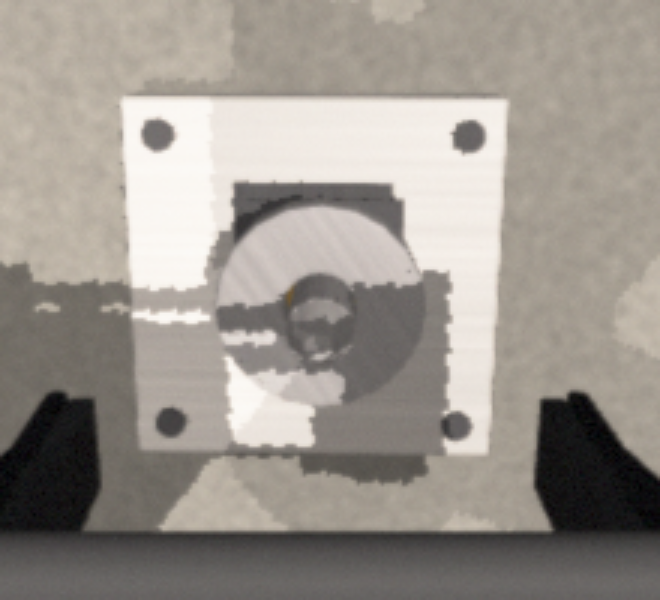

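Request:
apply_moves:
  xyz:
    - [0,0.0417,-0.0096]
    - [0,0.0417,-0.0096]
    - [0.0015,0.0417,-0.0096]
    - [0.0015,0.0417,-0.0096]
    - [0.0015,0.0417,-0.0096]
    - [0.0015,0.0417,-0.0096]
    - [0.0015,0.0417,-0.0096]
    - [0.0015,0.0417,-0.0096]
    - [0.0015,0.0417,-0.0096]
    - [0.0015,0.034,-0.008]
    - [0,0,0]
    - [0,0,0]
  twist: [0,0,0,0,0,0,0,0,0,0,0,0]
  claw: [1,1,1,1,1,1,1,1,1,1,1,1]

```text
time_s: 14.55
tcp_pos: [0.4916, -0.2042, 0.0853]
ee_rot: [[0.023, -0.214, -0.976], [0.018, -0.976, 0.215], [-1.0, -0.023, -0.018]]
wrist_force: [-0.8, 1.1, -0.1]
gripper_width: 1.004
```

```bash
python3 - <<'E'
from fitring import *
x=ring('w11.png',[.4991,-.1979,.010],.022,.018,lambda I:(I[...,0]-I[...,2]>60))
to([x[0],x[1],.03],1)
E
```

```text
t 14.6 tcp [ 0.4916 -0.2038  0.0853] F [-0.6  0.4 -0.3] M [ 0.01  0.09 -0.04] g 1.004 tilt x [ 0.022  0.018 -1.   ] y [-0.214 -0.977 -0.023] j [ -6.  20. -22.  -2. -47.  85.]
centre [ 0.4994 -0.1958] 149.921875 1829.0
delta tool [ 0.0555 -0.0082 -0.0049] rows 1 each [ 0.0555 -0.0082 -0.0049]
```

View pics/f_w11.png

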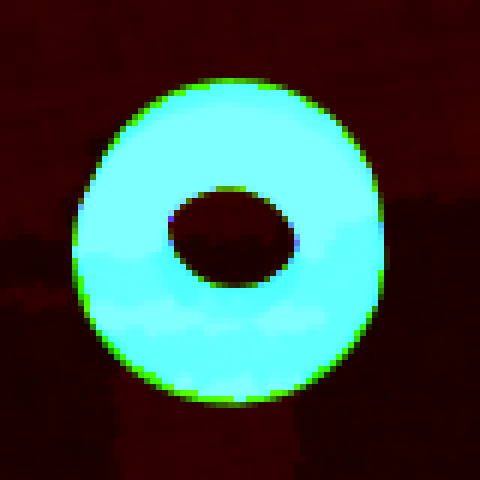

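View pics/w11.png

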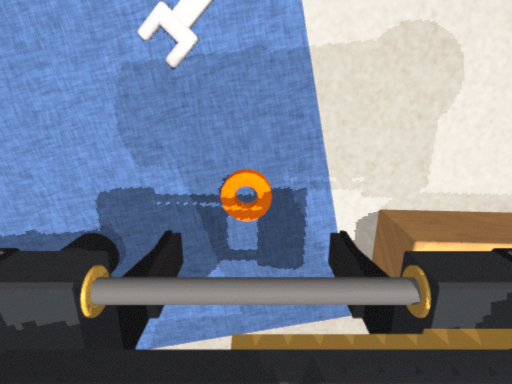

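Request:
apply_moves:
  xyz:
    - [0,-0.008,-0.005]
    - [0.005,0,0]
    - [0.005,0,0]
    - [0.005,0,0]
    - [0.005,0,0]
    - [0,0,0]
  twist: [-8,-8,-8,-8,-8,0]
  claw: [1,1,1,1,1,1]

```text
time_s: 15.2
tcp_pos: [0.498, -0.1889, 0.0629]
ee_rot: [[0.018, 0.497, -0.867], [0.02, -0.868, -0.497], [-1.0, -0.008, -0.026]]
wrist_force: [0.2, -0.3, 0.8]
gripper_width: 0.998
```

```bash
python3 - <<'E'
from h import *
st();to([.4994,-.1958,.02],1);to([.4994,-.1958,-.011],1)
E
```

```text
t 15.2 tcp [ 0.498  -0.1889  0.0629] F [ 0.2 -0.3  0.8] M [-0.13  0.02  0.03] g 0.998 tilt x [ 0.018  0.02  -1.   ] y [ 0.497 -0.868 -0.008] j [ -4.  22. -23.  -2. -44. 125.]
delta tool [0.0428 0.007  0.0033] rows 1 each [0.0428 0.007  0.0033]
delta tool [0.0738 0.0073 0.0041] rows 1 each [0.0738 0.0073 0.0041]
```

Request:
apply_moves:
  xyz:
    - [0.02,0.007,0.0035]
    - [0.02,0,0]
    - [0,0,0]
  twist: [0,0,0]
  claw: [1,1,1]

```text
time_s: 15.5
tcp_pos: [0.5005, -0.1932, 0.0229]
ee_rot: [[0.021, 0.494, -0.869], [0.019, -0.87, -0.493], [-1.0, -0.007, -0.028]]
wrist_force: [-0.4, -0.7, 0.1]
gripper_width: 0.998
```

```bash
python3 - <<'E'
from h import *
st();to([.4994,-.1958,-.011],1)
shot('wrist','w12.png')
E
```

```text
t 15.5 tcp [ 0.5005 -0.1932  0.0229] F [-0.4 -0.7  0.1] M [-0.1   0.1   0.02] g 0.998 tilt x [ 0.021  0.019 -1.   ] y [ 0.494 -0.87  -0.007] j [ -5.  25. -25.  -2. -39. 126.]
delta tool [0.0338 0.002  0.0032] rows 1 each [0.0338 0.002  0.0032]
```

View pics/w12.png

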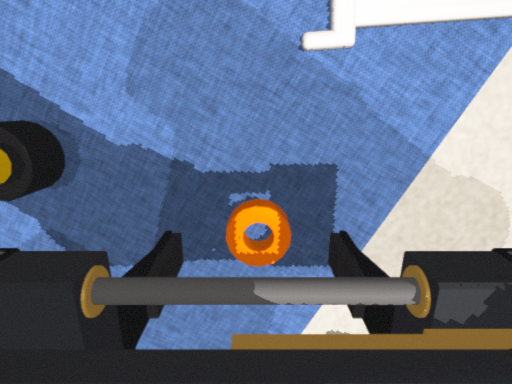

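Request:
apply_moves:
  xyz:
    - [0.014,0.002,0.004]
    - [0.013,0,0]
    - [0.004,0,0]
  twist: [0,0,0]
  claw: [1,1,1]

```text
time_s: 15.85
tcp_pos: [0.5031, -0.1958, -0.0042]
ee_rot: [[0.03, 0.494, -0.869], [0.017, -0.869, -0.494], [-0.999, -0.0, -0.035]]
wrist_force: [0.3, -0.9, -0.1]
gripper_width: 1.002
```

Request:
apply_moves:
  xyz:
    - [0,0,0]
    - [0,0,0]
    - [0,0,0]
    - [0,0,0]
    - [0,0,0]
    - [0,0,0]
    - [0,0,0]
  twist: [0,0,0,0,0,0,0]
  claw: [0,0,0,0,0,0,0]

```text
time_s: 16.55
tcp_pos: [0.505, -0.1955, -0.002]
ee_rot: [[0.034, 0.494, -0.869], [0.017, -0.869, -0.494], [-0.999, 0.002, -0.038]]
wrist_force: [0.3, 0.0, -0.3]
gripper_width: 0.483
```

```bash
python3 - <<'E'
from h import *
st();to([.4994,-.1958,-.011],1)
E
```

```text
t 16.55 tcp [ 0.505  -0.1955 -0.002 ] F [ 0.3  0.  -0.3] M [-0.13  0.01 -0.04] g 0.483 tilt x [ 0.034  0.017 -0.999] y [ 0.494 -0.869  0.002] j [ -5.  28. -26.  -2. -35. 126.]
delta tool [ 0.0088 -0.0026  0.0053] rows 1 each [ 0.0088 -0.0026  0.0053]
```

Request:
apply_moves:
  xyz:
    - [0,0,0]
    - [0,0,0]
    - [0.007,-0.001,0.007]
    - [0.003,0,0]
    - [0,0,0]
  twist: [0,0,0,0,0]
  claw: [0.75,0.75,0.75,0.75,0.75]

```text
time_s: 17.05
tcp_pos: [0.4978, -0.1982, -0.0133]
ee_rot: [[0.034, 0.494, -0.869], [0.017, -0.87, -0.493], [-0.999, 0.002, -0.038]]
wrist_force: [0.1, 0.4, 0.0]
gripper_width: 0.744
```

```bash
python3 - <<'E'
from fitring import *
st();to([.4994,-.1958,-.010],1)
x=ring('w13.png',[.4994,-.1958,.010],.022,.018,lambda I:(I[...,0]-I[...,2]>60))
to([x[0],x[1],-.010],1)
E
```

```text
t 17.05 tcp [ 0.4978 -0.1982 -0.0133] F [0.1 0.4 0. ] M [-0.06  0.04  0.01] g 0.744 tilt x [ 0.034  0.017 -0.999] y [ 0.494 -0.87   0.002] j [ -5.  28. -27.  -2. -33. 126.]
delta tool [-0.0032 -0.0013 -0.0027] rows 1 each [-0.0032 -0.0013 -0.0027]
t 17.1 tcp [ 0.4976 -0.1982 -0.0132] F [-0.5  0.7 -0.4] M [-0.08  0.12 -0.01] g 0.746 tilt x [ 0.033  0.017 -0.999] y [ 0.494 -0.87   0.002] j [ -5.  28. -27.  -2. -33. 126.]
centre [ 0.5006 -0.1983] 822.28125 3997.0
delta tool [-0.0031  0.0016 -0.0027] rows 1 each [-0.0031  0.0016 -0.0027]
```

View pics/w13.png

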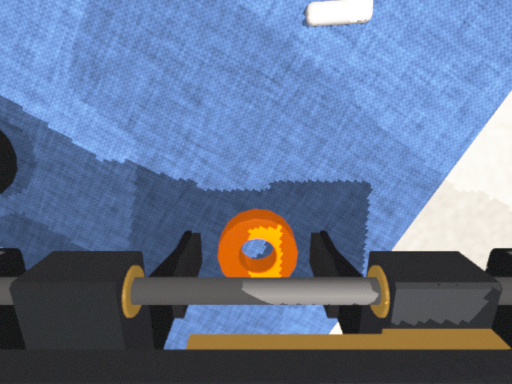

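Request:
apply_moves:
  xyz:
    - [-0.003,0.001,-0.003]
    - [0,0,0]
    - [0,0,0]
    - [0,0,0]
    - [0,0,0]
    - [0,0,0]
  twist: [0,0,0,0,0,0]
  claw: [0.7,0,0,0,0,0]

```text
time_s: 17.7
tcp_pos: [0.5015, -0.1976, -0.0096]
ee_rot: [[0.034, 0.494, -0.869], [0.017, -0.869, -0.494], [-0.999, 0.002, -0.038]]
wrist_force: [-0.3, 0.2, -0.2]
gripper_width: 0.493
```

```bash
python3 - <<'E'
from h import *
st();p=shot('wrist','w14.png');np.savez('w14.npz',**{k:p[k] for k in ['pixels','mtx','view']})
from fittool import *
fittool(p['pixels'],p['mtx'],lambda I:(I[...,0]-I[...,2]>60),.022,-.0105,.018,h=86,name='ft14.png')
E
```

```text
t 17.7 tcp [ 0.5015 -0.1976 -0.0096] F [-0.3  0.2 -0.2] M [-0.09  0.05 -0.04] g 0.493 tilt x [ 0.034  0.017 -0.999] y [ 0.494 -0.869  0.002] j [ -5.  28. -26.  -2. -34. 126.]
tool y,z [-0.0003  0.001 ] 235.859375 3695.0
```

View pics/ft14.png

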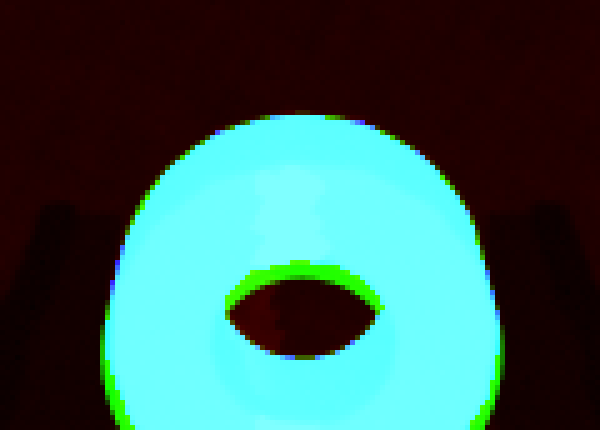

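Request:
apply_moves:
  xyz:
    - [-0.015,0,0]
    - [-0.03,0,0]
    - [-0.04,0,0]
    - [-0.03,0,0]
    - [-0.01,0,0]
    - [0,0,0]
  twist: [0,8,8,8,8,8]
  claw: [0,0,0,0,0,0]

```text
time_s: 18.35
tcp_pos: [0.4957, -0.1997, 0.1189]
ee_rot: [[0.03, -0.207, -0.978], [0.017, -0.978, 0.208], [-0.999, -0.023, -0.025]]
wrist_force: [-1.3, -1.0, -1.0]
gripper_width: 0.498
```

```bash
python3 - <<'E'
from h import *
st();to([.499,.20,.12],10)
E
```

```text
t 18.35 tcp [ 0.4957 -0.1997  0.1189] F [-1.3 -1.  -1. ] M [-0.1   0.04 -0.03] g 0.498 tilt x [ 0.03   0.017 -0.999] y [-0.207 -0.978 -0.023] j [ -5.  18. -20.  -1. -51.  84.]
delta tool [ 0.0059 -0.3916  0.0798] rows 10 each [ 0.0006 -0.0392  0.008 ]
```

Request:
apply_moves:
  xyz:
    - [0,-0.0392,0.008]
    - [0,-0.0392,0.008]
    - [0,-0.0392,0.008]
    - [0,-0.0392,0.008]
    - [0,-0.0392,0.008]
    - [0,-0.0392,0.008]
    - [0,-0.0392,0.008]
    - [0,-0.0392,0.008]
    - [0,-0.0392,0.008]
    - [0,-0.03,0.006]
    - [0,-0.005,0]
    - [0,0,0]
  twist: [0,0,0,0,0,0,0,0,0,0,0,0]
  claw: [0,0,0,0,0,0,0,0,0,0,0,0]

```text
time_s: 19.55
tcp_pos: [0.5012, 0.21, 0.1273]
ee_rot: [[0.034, -0.214, -0.976], [0.018, -0.977, 0.215], [-0.999, -0.025, -0.029]]
wrist_force: [-0.4, -0.6, 0.3]
gripper_width: 0.492
```

```bash
cat >> h.py <<'E'
def aim(off,z,P=(.4979,.2319)):
    """tool delta to put held part point off (tool coords) over pin with TCP z"""
    s=r.sense(); c=s['ee_rot']@np.array(off); X=[P[0]-c[0],P[1]-c[1],z]; d=s['ee_rot'].T@(np.array(X)-s['tcp_pos']); print('aim delta tool',np.round(d,4), 'down/10mm in tool', np.round(s['ee_rot'].T@[0,0,-.01],4))
E
python3 - <<'E'
from h import *
st();aim([-.0186,-.0003,.001],.10)
E
```

```text
t 19.55 tcp [0.5012 0.21   0.1273] F [-0.4 -0.6  0.3] M [-0.09  0.06 -0.01] g 0.492 tilt x [ 0.034  0.018 -0.999] y [-0.214 -0.977 -0.025] j [ 40.  17. -20.   1. -51.  37.]
aim delta tool [ 0.0276 -0.0201  0.0072] down/10mm in tool [0.01   0.0002 0.0003]
```

Request:
apply_moves:
  xyz:
    - [0.006,-0.015,0.005]
    - [0.01,-0.005,0.002]
    - [0.006,0,0]
    - [0,0,0]
  twist: [0,0,0,0]
  claw: [0,0,0,0]

```text
time_s: 19.95
tcp_pos: [0.4984, 0.2295, 0.1031]
ee_rot: [[0.031, -0.218, -0.976], [0.016, -0.976, 0.218], [-0.999, -0.023, -0.027]]
wrist_force: [-0.2, 0.5, -0.2]
gripper_width: 0.491
```

```bash
python3 - <<'E'
from h import *
st();aim([-.0186,-.0003,.001],.09)
p=shot('wrist','w15.png');np.savez('w15.npz',**{k:p[k] for k in ['pixels','mtx','view']})
i=cv2.imread('pics/w15.png');cv2.imwrite('pics/w15c.png',cv2.resize(i[130:310,160:360],None,fx=4,fy=4))
from fittool import *
fittool(p['pixels'],p['mtx'],lambda I:(I[...,0]-I[...,2]>60),.022,-.0105,.018,h=86,name='ft15.png')
E
```

```text
t 19.95 tcp [0.4984 0.2295 0.1031] F [-0.2  0.5 -0.2] M [-0.05  0.12 -0.  ] g 0.491 tilt x [ 0.031  0.016 -0.999] y [-0.218 -0.976 -0.023] j [ 42.  19. -20.   1. -48.  35.]
aim delta tool [ 0.0131 -0.002  -0.0002] down/10mm in tool [0.01   0.0002 0.0003]
tool y,z [-0.0002  0.001 ] 250.4375 3668.0
```

View pics/w15c.png

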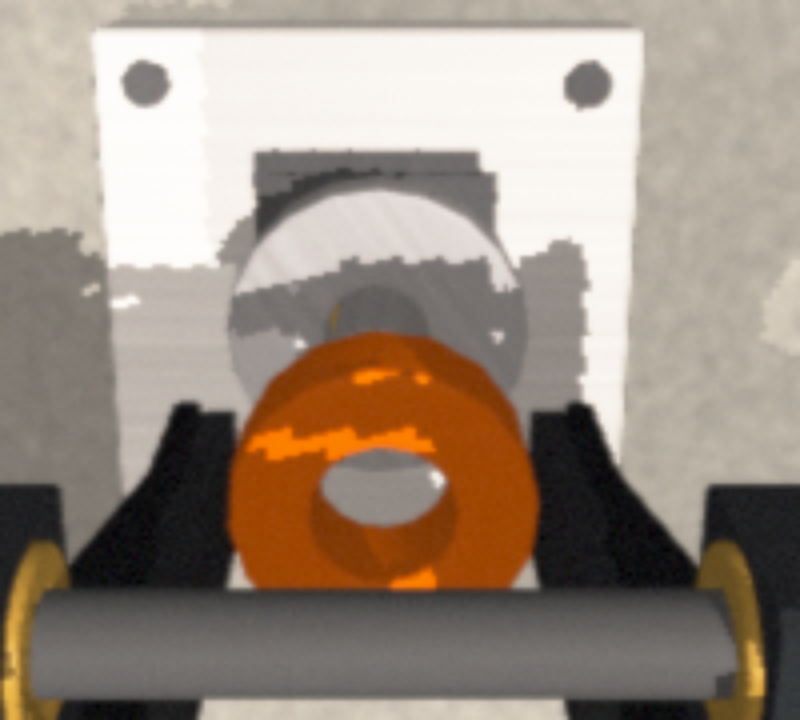

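Request:
apply_moves:
  xyz:
    - [0.006,-0.003,0.0]
    - [0.006,0,0.0002]
    - [0,0,0]
  twist: [0,0,0]
  claw: [0,0,0]

```text
time_s: 20.3
tcp_pos: [0.4998, 0.2319, 0.0907]
ee_rot: [[0.032, -0.219, -0.975], [0.017, -0.975, 0.22], [-0.999, -0.023, -0.027]]
wrist_force: [-0.3, -0.4, -0.9]
gripper_width: 0.491
```

```bash
python3 - <<'E'
from h import *
st();aim([-.0186,-.0003,.001],.08)
E
```

```text
t 20.3 tcp [0.4998 0.2319 0.0907] F [-0.3 -0.4 -0.9] M [-0.06  0.04 -0.  ] g 0.491 tilt x [ 0.032  0.017 -0.999] y [-0.219 -0.975 -0.023] j [ 42.  21. -21.   1. -46.  35.]
aim delta tool [0.0107 0.0005 0.0006] down/10mm in tool [0.01   0.0002 0.0003]
```

Request:
apply_moves:
  xyz:
    - [0.004,0.0005,0.0006]
    - [0.004,0.0001,0.0003]
    - [0.003,0.0001,0.0003]
    - [0.003,0.0001,0.0002]
  twist: [0,0,0,0]
  claw: [0,0,0,0]

```text
time_s: 20.7
tcp_pos: [0.499, 0.2316, 0.0761]
ee_rot: [[0.033, -0.22, -0.975], [0.017, -0.975, 0.22], [-0.999, -0.024, -0.028]]
wrist_force: [0.6, 0.3, 0.2]
gripper_width: 0.496
```

Request:
apply_moves:
  xyz:
    - [0.003,0.0001,0.0002]
  twist: [0]
  claw: [0]

```text
time_s: 20.8
tcp_pos: [0.4989, 0.2316, 0.0728]
ee_rot: [[0.033, -0.22, -0.975], [0.017, -0.975, 0.22], [-0.999, -0.024, -0.028]]
wrist_force: [0.2, 0.1, 0.2]
gripper_width: 0.491
```

```bash
python3 - <<'E'
from h import *
st();aim([-.0186,-.0003,.001],.065)
E
```

```text
t 20.8 tcp [0.4989 0.2316 0.0728] F [0.2 0.1 0.2] M [-0.07  0.06  0.05] g 0.491 tilt x [ 0.033  0.017 -0.999] y [-0.22  -0.975 -0.024] j [ 42.  22. -22.   1. -44.  35.]
aim delta tool [ 0.0078 -0.     -0.0003] down/10mm in tool [0.01   0.0002 0.0003]
```

Request:
apply_moves:
  xyz:
    - [0.002,0,0]
    - [0.002,0,0]
  twist: [0,0]
  claw: [0,0]

```text
time_s: 21.0
tcp_pos: [0.499, 0.2317, 0.0683]
ee_rot: [[0.033, -0.219, -0.975], [0.017, -0.975, 0.22], [-0.999, -0.024, -0.028]]
wrist_force: [0.0, 0.4, 0.5]
gripper_width: 0.488
```

Request:
apply_moves:
  xyz:
    - [0.002,0,0]
  twist: [0]
  claw: [0]

```text
time_s: 21.1
tcp_pos: [0.4991, 0.2318, 0.0662]
ee_rot: [[0.033, -0.219, -0.975], [0.017, -0.975, 0.22], [-0.999, -0.024, -0.028]]
wrist_force: [0.3, 0.3, 1.7]
gripper_width: 0.493
```

Request:
apply_moves:
  xyz:
    - [0.002,0,0.0001]
    - [0.002,0,0.0001]
  twist: [0,0]
  claw: [0,0]

```text
time_s: 21.3
tcp_pos: [0.4991, 0.232, 0.0619]
ee_rot: [[0.033, -0.219, -0.975], [0.017, -0.975, 0.22], [-0.999, -0.024, -0.028]]
wrist_force: [0.1, 0.3, 0.8]
gripper_width: 0.496
```

Request:
apply_moves:
  xyz:
    - [0.003,0.0001,0.0002]
    - [0.003,0.0001,0.0002]
    - [0.003,0.0001,0.0002]
  twist: [0,0,0]
  claw: [0,0,0]

```text
time_s: 21.6
tcp_pos: [0.4989, 0.2321, 0.0523]
ee_rot: [[0.033, -0.219, -0.975], [0.018, -0.975, 0.22], [-0.999, -0.025, -0.029]]
wrist_force: [-0.1, -0.2, -0.7]
gripper_width: 0.494
```

Request:
apply_moves:
  xyz:
    - [0.002,0,0.0001]
    - [0.002,0,0.0001]
  twist: [0,0]
  claw: [0,0]

```text
time_s: 21.8
tcp_pos: [0.4987, 0.2321, 0.0477]
ee_rot: [[0.033, -0.219, -0.975], [0.017, -0.975, 0.22], [-0.999, -0.024, -0.028]]
wrist_force: [-0.6, 0.3, -0.4]
gripper_width: 0.492
```

Request:
apply_moves:
  xyz:
    - [0.001,0,0]
  twist: [0]
  claw: [0]

```text
time_s: 21.9
tcp_pos: [0.4986, 0.232, 0.0465]
ee_rot: [[0.033, -0.219, -0.975], [0.017, -0.975, 0.22], [-0.999, -0.024, -0.028]]
wrist_force: [-1.3, -1.2, 4.1]
gripper_width: 0.491
```

Request:
apply_moves:
  xyz:
    - [0.001,0,0]
  twist: [0]
  claw: [0]

```text
time_s: 22.0
tcp_pos: [0.4987, 0.232, 0.046]
ee_rot: [[0.033, -0.219, -0.975], [0.017, -0.975, 0.22], [-0.999, -0.023, -0.028]]
wrist_force: [-2.3, -0.8, 4.7]
gripper_width: 0.494
```

Request:
apply_moves:
  xyz:
    - [0,0,0]
    - [0,0,0]
    - [0,0,0]
    - [-0.02,0,0]
    - [-0.04,0,0]
    - [-0.03,0,0]
    - [0,0,0]
  twist: [0,0,0,0,0,0,0]
  claw: [1,1,1,1,1,1,1]

```text
time_s: 22.7
tcp_pos: [0.4957, 0.2303, 0.1375]
ee_rot: [[0.031, -0.219, -0.975], [0.015, -0.975, 0.22], [-0.999, -0.022, -0.027]]
wrist_force: [-0.3, 0.5, 0.6]
gripper_width: 0.975
```

```bash
python3 - <<'E'
from h import *
st();to([.468,-.04,.12],7)
p=shot('wrist','w16.png')
i=cv2.imread('pics/w16.png');cv2.imwrite('pics/w16c.png',cv2.resize(i[100:300,150:370],None,fx=3,fy=3))
E
```

```text
t 22.7 tcp [0.4957 0.2303 0.1375] F [-0.3  0.5  0.6] M [-0.01  0.01  0.  ] g 0.975 tilt x [ 0.031  0.015 -0.999] y [-0.219 -0.975 -0.022] j [ 42.  17. -18.   1. -53.  35.]
delta tool [ 0.0125  0.2701 -0.0319] rows 7 each [ 0.0018  0.0386 -0.0046]
```

View pics/w16c.png

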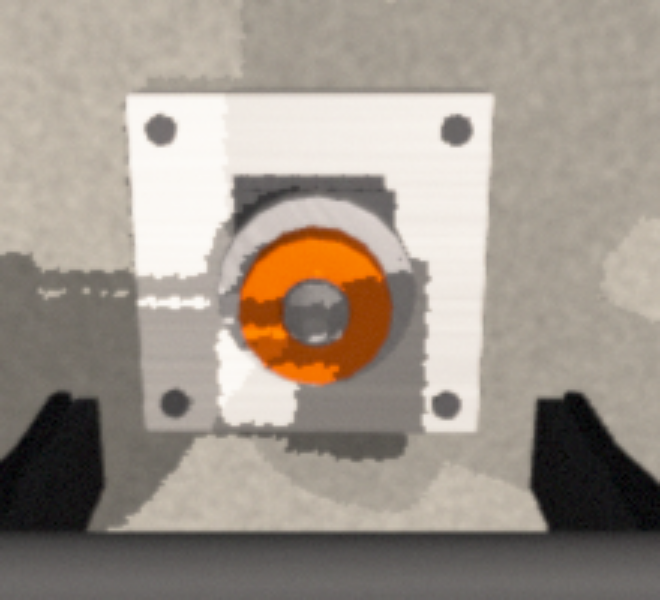

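Request:
apply_moves:
  xyz:
    - [0.001,0.0386,-0.0046]
    - [0.002,0.0386,-0.0046]
    - [0.002,0.0386,-0.0046]
    - [0.002,0.0386,-0.0046]
    - [0.002,0.0386,-0.0046]
    - [0.002,0.0386,-0.0046]
    - [0.0,0.03,-0.004]
    - [0,0.005,0]
    - [0,0,0]
  twist: [0,0,0,0,0,0,0,0,0]
  claw: [1,1,1,1,1,1,1,1,1]

```text
time_s: 23.65
tcp_pos: [0.4593, -0.047, 0.109]
ee_rot: [[0.011, -0.22, -0.975], [0.011, -0.975, 0.22], [-1.0, -0.013, -0.009]]
wrist_force: [0.7, 0.7, -0.0]
gripper_width: 1.004
```

```bash
cat > capfit.py <<'E'
from fit import *
def capfit(f,X0):
    p=shot('wrist',f); st()
    u=proj(p,[*X0[:2],.05]); c0,r0=(np.round(u)-40).astype(int); I=p['pixels'][r0:r0+80,c0:c0+80].astype(float)
    _,_,Y=cent(((I[...,0]-I[...,2]>50)&(I[...,0]>1.7*I[...,2])).astype(np.uint8)); Y=Y.astype(np.float32)
    g=lambda v:hull(p,np.r_[circ(*v,.032,.012),circ(*v,.054,.012)],c0,r0,Y.shape)
    x,y=X0[:2]
    o=minimize(lambda v:np.abs(g(v)-Y).sum(),[x,y],method='Nelder-Mead',options=dict(initial_simplex=[[x,y],[x+.004,y],[x,y+.004]],xatol=5e-5,fatol=.1))
    print('cap',np.round(o.x,4),o.fun,Y.sum()); m=g(o.x)
    cv2.imwrite('pics/f_'+f,cv2.resize(np.dstack([Y*255,m*255,I[...,0]/2]).astype(np.uint8),None,fx=6,fy=6,interpolation=cv2.INTER_NEAREST))
    return o.x
E
python3 - <<'E'
from capfit import *
x=capfit('w17.png',[.4683,-.0399])
to([*x,.03],1)
E
```

```text
t 23.7 tcp [ 0.4593 -0.0466  0.109 ] F [ 0.3 -0.1 -0. ] M [-0.06  0.09  0.01] g 0.995 tilt x [ 0.011  0.011 -1.   ] y [-0.219 -0.976 -0.013] j [ 14.  12. -30.  -1. -47.  64.]
cap [ 0.4692 -0.0387] 35.125 829.0
delta tool [ 0.0792 -0.0088 -0.0073] rows 1 each [ 0.0792 -0.0088 -0.0073]
```

View pics/f_w17.png

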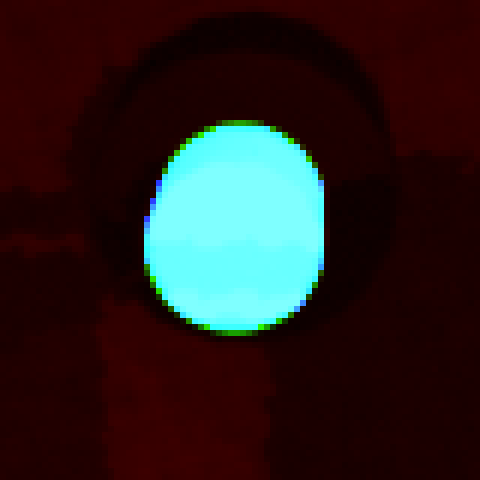

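View pics/w17.png

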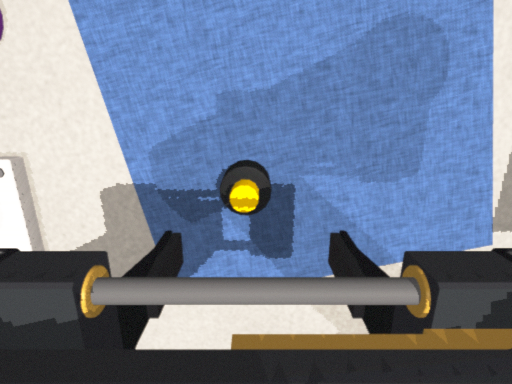

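Request:
apply_moves:
  xyz:
    - [0.01,-0.0088,-0.0073]
    - [0.015,0,0]
    - [0.015,0,0]
    - [0,0,0]
  twist: [0,0,0,0]
  claw: [1,1,1,1]

```text
time_s: 24.1
tcp_pos: [0.4722, -0.0338, 0.066]
ee_rot: [[0.013, -0.213, -0.977], [0.012, -0.977, 0.213], [-1.0, -0.014, -0.01]]
wrist_force: [0.1, 0.0, 0.1]
gripper_width: 1.003
```

```bash
python3 - <<'E'
from h import *
st();to([.4692,-.0387,-.0055],1)
E
```

```text
t 24.1 tcp [ 0.4722 -0.0338  0.066 ] F [0.1 0.  0.1] M [-0.02  0.07  0.01] g 1.003 tilt x [ 0.013  0.012 -1.   ] y [-0.213 -0.977 -0.014] j [ 15.  17. -32.  -1. -41.  63.]
delta tool [0.0714 0.0065 0.0026] rows 1 each [0.0714 0.0065 0.0026]
```

Request:
apply_moves:
  xyz:
    - [0.015,0.005,0.002]
    - [0.015,0.001,0.001]
    - [0.01,0,0]
    - [0,0,0]
  twist: [0,0,0,0]
  claw: [1,1,1,1]

```text
time_s: 24.5
tcp_pos: [0.4721, -0.0341, 0.0246]
ee_rot: [[0.015, -0.206, -0.978], [0.012, -0.978, 0.206], [-1.0, -0.015, -0.013]]
wrist_force: [-0.1, -1.0, 0.3]
gripper_width: 1.003
```

```bash
python3 - <<'E'
from capfit import *
x=capfit('w18.png',[.4692,-.0387])
to([.4692,-.0387,-.0055],1); to([*x,-.0055],1)
E
```

```text
t 24.55 tcp [ 0.4728 -0.034   0.0253] F [-0.2  0.5  0.3] M [-0.02 -0.05 -0.03] g 1.001 tilt x [ 0.017  0.012 -1.   ] y [-0.206 -0.978 -0.015] j [ 15.  20. -34.  -1. -35.  63.]
cap [ 0.47   -0.0391] 187.109375 1809.0
delta tool [0.0307 0.0058 0.003 ] rows 1 each [0.0307 0.0058 0.003 ]
delta tool [0.0307 0.006  0.0022] rows 1 each [0.0307 0.006  0.0022]
```

View pics/w18.png

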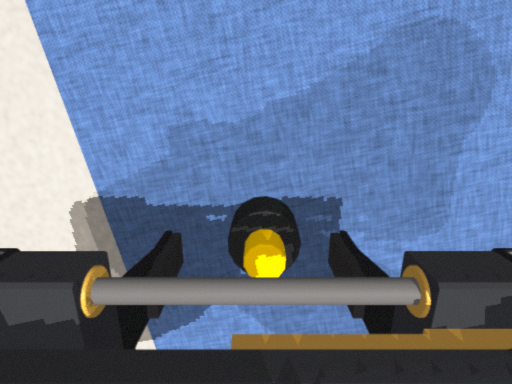

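Request:
apply_moves:
  xyz:
    - [0,0.007,0.003]
    - [0.01,0,0.0]
    - [0,0,0]
  twist: [0,0,0]
  claw: [1,1,1]

```text
time_s: 24.85
tcp_pos: [0.4699, -0.0398, 0.0161]
ee_rot: [[0.021, -0.205, -0.979], [0.013, -0.979, 0.205], [-1.0, -0.017, -0.018]]
wrist_force: [-0.2, 0.2, 0.2]
gripper_width: 1.0
```

```bash
python3 - <<'E'
from h import *
st();to([.4695,-.0389,-.0055],1)
E
```

```text
t 24.85 tcp [ 0.4699 -0.0398  0.0161] F [-0.2  0.2  0.2] M [-0.05  0.07  0.01] g 1.0 tilt x [ 0.021  0.013 -1.   ] y [-0.205 -0.979 -0.017] j [ 15.  21. -35.  -1. -33.  64.]
delta tool [ 0.0216 -0.0005  0.001 ] rows 1 each [ 0.0216 -0.0005  0.001 ]
```

Request:
apply_moves:
  xyz:
    - [0.011,0,0.001]
    - [0.009,0,0.0]
    - [0.002,0,0]
  twist: [0,0,0]
  claw: [1,1,0.8]

```text
time_s: 25.15
tcp_pos: [0.4706, -0.0395, -0.0057]
ee_rot: [[0.024, -0.205, -0.978], [0.013, -0.979, 0.205], [-1.0, -0.018, -0.021]]
wrist_force: [0.8, 0.3, -0.9]
gripper_width: 0.967
```

```bash
python3 - <<'E'
from h import *
st();to([.4695,-.0389,-.0055],1)
E
```

```text
t 25.15 tcp [ 0.4706 -0.0395 -0.0057] F [ 0.8  0.3 -0.9] M [-0.04  0.08  0.05] g 0.967 tilt x [ 0.024  0.013 -1.   ] y [-0.205 -0.979 -0.018] j [ 15.  23. -36.  -1. -29.  64.]
delta tool [-0.0003 -0.0003  0.0011] rows 1 each [-0.0003 -0.0003  0.0011]
```

Request:
apply_moves:
  xyz:
    - [0,0,0.002]
    - [0,0,0]
    - [0,0,0]
    - [0,0,0]
    - [0,0,0]
    - [0,0,0]
    - [0,0,0]
  twist: [0,0,0,0,0,0,0]
  claw: [0,0,0,0,0,0,0]

```text
time_s: 25.85
tcp_pos: [0.4691, -0.0389, -0.005]
ee_rot: [[0.025, -0.205, -0.978], [0.013, -0.979, 0.205], [-1.0, -0.018, -0.022]]
wrist_force: [0.2, -0.0, -1.2]
gripper_width: 0.52
```

```bash
cat > captool.py <<'E'
from fit import *
from fittool import TV
def captool(f,xb):
    q=shot('wrist',f); st(); p=dict(mtx=q['mtx'],view=TV); c0,r0,w,h=205,190,100,110
    I=q['pixels'][r0:r0+h,c0:c0+w].astype(float); Y0=(I[...,0]-I[...,2]>50)&(I[...,0]>1.7*I[...,2]); 
    C=lambda y,z,x,R:circ(y,z,x,R)[:,[2,0,1]]
    rows=np.where(Y0[:, 30:70].any(1))[0]; print('rows',rows.min()+r0,rows.max()+r0)
    Y0[277-r0-2:]=0; Y=Y0.astype(np.float32)
    def g(v):
        m=hull(p,np.r_[C(*v,xb-.032,.012),C(*v,xb-.054,.012)],c0,r0,Y.shape); m[277-r0-2:]=0; return m
    o=minimize(lambda v:np.abs(g(v)-Y).sum(),[0,0],method='Nelder-Mead',options=dict(initial_simplex=[[0,0],[.004,0],[0,.004]],xatol=5e-5,fatol=.1))
    print('cap tool y,z',np.round(o.x,4),o.fun,Y.sum()); m=g(o.x)
    cv2.imwrite('pics/f_'+f,cv2.resize(np.dstack([Y*255,m*255,I[...,0]/2]).astype(np.uint8),None,fx=6,fy=6,interpolation=cv2.INTER_NEAREST))
E
python3 - <<'E'
from captool import *
captool('w19.png',-.0055)
E
```

```text
t 25.9 tcp [ 0.4691 -0.0389 -0.005 ] F [-0.7  0.4 -0.4] M [-0.03  0.08 -0.04] g 0.526 tilt x [ 0.025  0.013 -1.   ] y [-0.205 -0.979 -0.018] j [ 15.  23. -36.  -1. -29.  64.]
rows 248 277
cap tool y,z [-0.0004 -0.0004] 26.859375 1075.0
```

View pics/f_w19.png

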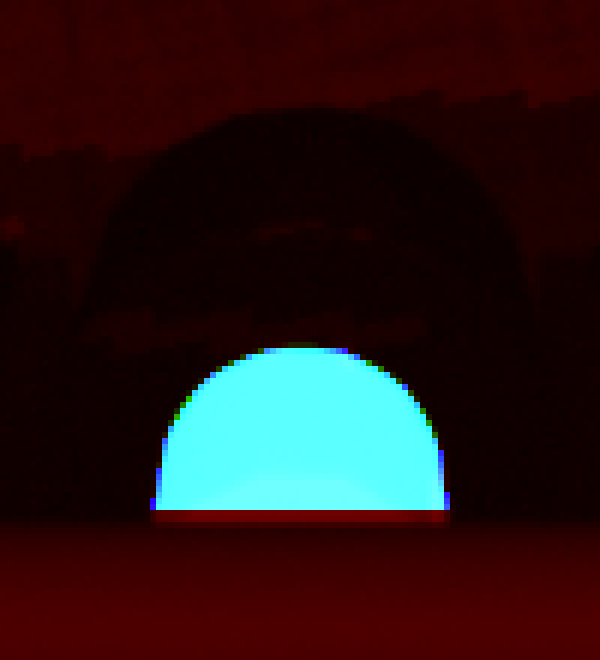

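View pics/w19.png

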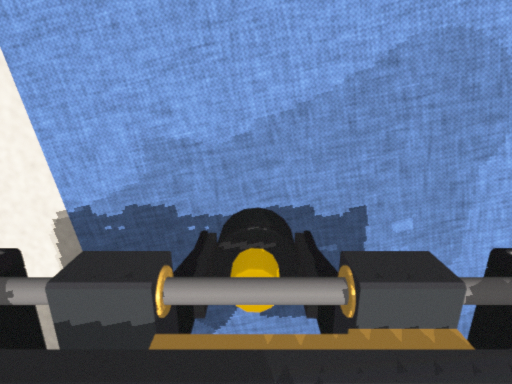

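Request:
apply_moves:
  xyz:
    - [-0.015,0,0]
    - [-0.03,0,0]
    - [-0.04,0,0]
    - [-0.03,-0.015,0.002]
    - [-0.01,-0.03,0.004]
    - [0,-0.035,0.004]
    - [0,-0.035,0.004]
    - [0,-0.035,0.004]
    - [0,-0.035,0.004]
    - [0,-0.03,0.003]
    - [0,-0.01,0]
    - [0,0,0]
  twist: [0,0,0,0,0,0,0,0,0,0,0,0]
  claw: [0,0,0,0,0,0,0,0,0,0,0,0]

```text
time_s: 27.1
tcp_pos: [0.4857, 0.192, 0.1273]
ee_rot: [[0.02, -0.209, -0.978], [0.015, -0.978, 0.21], [-1.0, -0.019, -0.017]]
wrist_force: [-1.3, -0.1, -0.8]
gripper_width: 0.524
```

```bash
python3 - <<'E'
from h import *
st();aim([-.005,.0002,.0004],.115)
E
```

```text
t 27.1 tcp [0.4857 0.192  0.1273] F [-1.3 -0.1 -0.8] M [-0.1   0.08  0.02] g 0.524 tilt x [ 0.02   0.015 -1.   ] y [-0.209 -0.978 -0.019] j [ 39.  16. -22.   0. -51.  38.]
aim delta tool [ 0.0132 -0.0416 -0.0038] down/10mm in tool [0.01   0.0002 0.0002]
```

Request:
apply_moves:
  xyz:
    - [0,-0.025,-0.002]
    - [0.004,-0.014,-0.001]
    - [0.004,-0.002,0]
    - [0,0,0]
  twist: [0,0,0,0]
  claw: [0,0,0,0]

```text
time_s: 27.5
tcp_pos: [0.4956, 0.2281, 0.118]
ee_rot: [[0.015, -0.213, -0.977], [0.012, -0.977, 0.214], [-1.0, -0.015, -0.012]]
wrist_force: [0.4, 0.2, -2.0]
gripper_width: 0.528
```

```bash
python3 - <<'E'
from captool import *
aim([-.005,.0002,.0004],.095)
captool('w20.png',-.0055)
E
```

```text
aim delta tool [ 0.0231 -0.0041 -0.0016] down/10mm in tool [0.01   0.0001 0.0001]
t 27.55 tcp [0.4957 0.228  0.1183] F [ 0.4 -0.4 -0.4] M [-0.05  0.06  0.02] g 0.525 tilt x [ 0.015  0.012 -1.   ] y [-0.214 -0.977 -0.015] j [ 42.  19. -19.   0. -51.  36.]
rows 190 277
cap tool y,z [-0.0003 -0.0004] 961.921875 2007.0
```

View pics/w20.png

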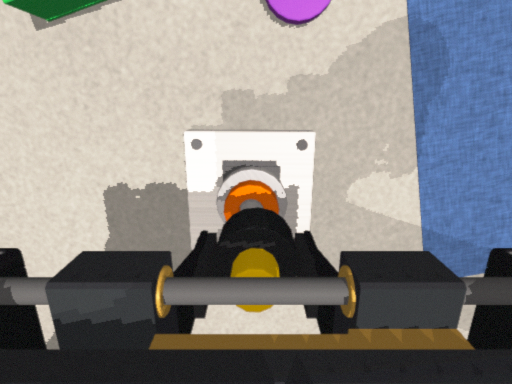

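Request:
apply_moves:
  xyz:
    - [0.002,-0.004,-0.0016]
    - [0.006,0,0]
    - [0.006,0,0]
    - [0,0,0]
  twist: [0,0,0,0]
  claw: [0,0,0,0]

```text
time_s: 27.95
tcp_pos: [0.4978, 0.2294, 0.1032]
ee_rot: [[0.014, -0.216, -0.976], [0.011, -0.976, 0.216], [-1.0, -0.014, -0.011]]
wrist_force: [-0.5, 0.2, -1.8]
gripper_width: 0.522
```

```bash
python3 - <<'E'
from h import *
st();aim([-.005,.0002,.0004],.090)
E
```

```text
t 27.95 tcp [0.4978 0.2294 0.1032] F [-0.5  0.2 -1.8] M [-0.08  0.09  0.04] g 0.522 tilt x [ 0.014  0.011 -1.   ] y [-0.216 -0.976 -0.014] j [ 42.  20. -20.   0. -50.  36.]
aim delta tool [ 0.0132 -0.0026  0.0001] down/10mm in tool [0.01   0.0001 0.0001]
```

Request:
apply_moves:
  xyz:
    - [0.003,-0.0035,0]
    - [0.004,0,0]
    - [0,0,0]
  twist: [0,0,0]
  claw: [0,0,0]

```text
time_s: 28.25
tcp_pos: [0.4986, 0.233, 0.0955]
ee_rot: [[0.014, -0.216, -0.976], [0.011, -0.976, 0.216], [-1.0, -0.013, -0.011]]
wrist_force: [0.0, -0.2, -1.3]
gripper_width: 0.525
```

```bash
python3 - <<'E'
from h import *
st();aim([-.005,.0002,.0004],.085)
E
```

```text
t 28.25 tcp [0.4986 0.233  0.0955] F [ 0.  -0.2 -1.3] M [-0.03  0.03  0.06] g 0.525 tilt x [ 0.014  0.011 -1.   ] y [-0.216 -0.976 -0.013] j [ 42.  21. -20.   0. -49.  35.]
aim delta tool [0.0104 0.0011 0.0001] down/10mm in tool [0.01   0.0001 0.0001]
```

Request:
apply_moves:
  xyz:
    - [0.003,0.0015,0.0002]
    - [0.003,0,0]
    - [0,0,0]
  twist: [0,0,0]
  claw: [0,0,0]

```text
time_s: 28.55
tcp_pos: [0.4982, 0.2317, 0.089]
ee_rot: [[0.014, -0.216, -0.976], [0.011, -0.976, 0.216], [-1.0, -0.014, -0.011]]
wrist_force: [-0.2, -0.7, 0.3]
gripper_width: 0.525
```

```bash
python3 - <<'E'
from h import *
st();aim([-.005,.0002,.0004],.080)
E
```

```text
t 28.55 tcp [0.4982 0.2317 0.089 ] F [-0.2 -0.7  0.3] M [-0.09  0.06  0.05] g 0.525 tilt x [ 0.014  0.011 -1.   ] y [-0.216 -0.976 -0.014] j [ 42.  21. -20.   0. -48.  36.]
aim delta tool [ 0.009  -0.0003 -0.    ] down/10mm in tool [0.01   0.0001 0.0001]
```

Aligned; cap bottom at about 94 mm. Descend stepwise.

Request:
apply_moves:
  xyz:
    - [0.003,0,0]
    - [0.003,0,0]
    - [0.003,0,0]
  twist: [0,0,0]
  claw: [0,0,0]

```text
time_s: 28.85
tcp_pos: [0.4987, 0.232, 0.0799]
ee_rot: [[0.015, -0.216, -0.976], [0.012, -0.976, 0.216], [-1.0, -0.015, -0.012]]
wrist_force: [-0.8, 0.5, -1.1]
gripper_width: 0.525
```

Request:
apply_moves:
  xyz:
    - [0.003,0,0]
    - [0.002,0,0]
  twist: [0,0]
  claw: [0,0]

```text
time_s: 29.05
tcp_pos: [0.4987, 0.2319, 0.0742]
ee_rot: [[0.015, -0.216, -0.976], [0.011, -0.976, 0.216], [-1.0, -0.014, -0.012]]
wrist_force: [-1.1, 0.0, -1.2]
gripper_width: 0.523
```

Request:
apply_moves:
  xyz:
    - [0.002,0,0]
  twist: [0]
  claw: [0]

```text
time_s: 29.15
tcp_pos: [0.4987, 0.232, 0.072]
ee_rot: [[0.015, -0.216, -0.976], [0.011, -0.976, 0.216], [-1.0, -0.014, -0.012]]
wrist_force: [-0.0, 0.6, -0.2]
gripper_width: 0.518
```

Request:
apply_moves:
  xyz:
    - [0.0015,0,0]
  twist: [0]
  claw: [0]

```text
time_s: 29.25
tcp_pos: [0.4987, 0.232, 0.0702]
ee_rot: [[0.015, -0.216, -0.976], [0.011, -0.976, 0.216], [-1.0, -0.014, -0.012]]
wrist_force: [0.1, 0.2, -0.8]
gripper_width: 0.524
```

Request:
apply_moves:
  xyz:
    - [0.001,0,0]
  twist: [0]
  claw: [0]

```text
time_s: 29.35
tcp_pos: [0.4987, 0.232, 0.069]
ee_rot: [[0.015, -0.216, -0.976], [0.011, -0.976, 0.216], [-1.0, -0.014, -0.012]]
wrist_force: [-0.0, -0.5, -0.5]
gripper_width: 0.525
```

Request:
apply_moves:
  xyz:
    - [0.001,0,0]
  twist: [0]
  claw: [0]

```text
time_s: 29.45
tcp_pos: [0.4988, 0.232, 0.0681]
ee_rot: [[0.015, -0.216, -0.976], [0.011, -0.976, 0.216], [-1.0, -0.014, -0.012]]
wrist_force: [-0.7, 0.1, 3.3]
gripper_width: 0.525
```

Request:
apply_moves:
  xyz:
    - [0.0012,0,0]
    - [0.0012,0,0]
  twist: [0,0]
  claw: [0,0]

```text
time_s: 29.65
tcp_pos: [0.4991, 0.232, 0.0669]
ee_rot: [[0.016, -0.215, -0.976], [0.011, -0.976, 0.215], [-1.0, -0.014, -0.013]]
wrist_force: [-1.5, -0.8, 5.2]
gripper_width: 0.527
```

Request:
apply_moves:
  xyz:
    - [0.0015,0,0]
    - [0.0015,0,0]
  twist: [0,0]
  claw: [0,0]

```text
time_s: 29.85
tcp_pos: [0.4991, 0.232, 0.0648]
ee_rot: [[0.016, -0.215, -0.976], [0.011, -0.977, 0.215], [-1.0, -0.014, -0.013]]
wrist_force: [-1.7, -0.1, 4.7]
gripper_width: 0.522
```

Request:
apply_moves:
  xyz:
    - [0.0015,0,0]
    - [0.0015,0,0]
    - [0.0012,0,0]
  twist: [0,0,0]
  claw: [0,0,0]

```text
time_s: 30.15
tcp_pos: [0.4991, 0.232, 0.0607]
ee_rot: [[0.016, -0.215, -0.977], [0.011, -0.977, 0.215], [-1.0, -0.014, -0.013]]
wrist_force: [-2.8, -1.0, 9.6]
gripper_width: 0.521
```

Request:
apply_moves:
  xyz:
    - [0.0012,0,0]
  twist: [0]
  claw: [0]

```text
time_s: 30.25
tcp_pos: [0.4993, 0.2321, 0.0606]
ee_rot: [[0.017, -0.214, -0.977], [0.011, -0.977, 0.214], [-1.0, -0.014, -0.014]]
wrist_force: [-5.8, -2.0, 17.0]
gripper_width: 0.525
```

Request:
apply_moves:
  xyz:
    - [0.0012,0,0]
  twist: [0]
  claw: [0]

```text
time_s: 30.35
tcp_pos: [0.4994, 0.2321, 0.0606]
ee_rot: [[0.017, -0.214, -0.977], [0.01, -0.977, 0.214], [-1.0, -0.014, -0.014]]
wrist_force: [-6.7, -1.9, 14.1]
gripper_width: 0.523
```

Request:
apply_moves:
  xyz:
    - [0.0012,0,0.0005]
    - [0.0012,0,0.0005]
    - [0.0012,0,0.0003]
  twist: [0,0,0]
  claw: [0,0,0]

```text
time_s: 30.65
tcp_pos: [0.4992, 0.2321, 0.0607]
ee_rot: [[0.019, -0.212, -0.977], [0.01, -0.977, 0.212], [-1.0, -0.014, -0.017]]
wrist_force: [-3.2, -1.3, 10.2]
gripper_width: 0.519
```

Request:
apply_moves:
  xyz:
    - [0.0012,0,0.0003]
    - [0.0012,0,0.0003]
    - [0.0012,0,0.0003]
  twist: [0,0,0]
  claw: [0,0,0]

```text
time_s: 30.95
tcp_pos: [0.4992, 0.2321, 0.0607]
ee_rot: [[0.022, -0.211, -0.977], [0.009, -0.977, 0.212], [-1.0, -0.014, -0.019]]
wrist_force: [-4.2, -1.1, 11.8]
gripper_width: 0.525
```

Request:
apply_moves:
  xyz:
    - [0.0012,0,0.0003]
    - [0.0012,0,0.0003]
    - [0.0012,0,0.0003]
    - [0.0012,0,0.0003]
  twist: [0,0,0,0]
  claw: [0,0,0,0]

```text
time_s: 31.35
tcp_pos: [0.4992, 0.2321, 0.0606]
ee_rot: [[0.025, -0.211, -0.977], [0.009, -0.977, 0.211], [-1.0, -0.014, -0.022]]
wrist_force: [-3.7, -1.6, 12.0]
gripper_width: 0.524
```

Request:
apply_moves:
  xyz:
    - [0.0015,0,0.0003]
    - [0.0015,0,0.0003]
    - [0.0015,0,0.0003]
  twist: [0,0,0]
  claw: [0,0,0]

```text
time_s: 31.65
tcp_pos: [0.4994, 0.2321, 0.0606]
ee_rot: [[0.028, -0.21, -0.977], [0.008, -0.978, 0.21], [-1.0, -0.014, -0.025]]
wrist_force: [-4.9, -2.5, 13.3]
gripper_width: 0.525
```

Request:
apply_moves:
  xyz:
    - [0.0015,0,0.0003]
    - [0.0015,0,0.0003]
    - [0.0015,0,0.0003]
    - [0.0015,0,0.0003]
  twist: [0,0,0,0]
  claw: [0,0,0,0]

```text
time_s: 32.05
tcp_pos: [0.4994, 0.2321, 0.0606]
ee_rot: [[0.031, -0.209, -0.977], [0.008, -0.978, 0.21], [-0.999, -0.014, -0.029]]
wrist_force: [-5.0, -2.0, 13.5]
gripper_width: 0.522
```

Request:
apply_moves:
  xyz:
    - [0.0015,0,0.0003]
    - [0.0015,0,0.0003]
    - [0.0015,0,0.0003]
    - [0.0015,0,0.0003]
  twist: [0,0,0,0]
  claw: [0,0,0,0]

```text
time_s: 32.45
tcp_pos: [0.4995, 0.232, 0.0606]
ee_rot: [[0.034, -0.209, -0.977], [0.007, -0.978, 0.209], [-0.999, -0.014, -0.032]]
wrist_force: [-5.4, -2.6, 13.3]
gripper_width: 0.525
```

Request:
apply_moves:
  xyz:
    - [0,0,0]
    - [0,0,0]
    - [0,0,0]
    - [0,0,0]
    - [0,0,0]
    - [-0.02,0,0]
    - [-0.035,0,0]
    - [-0.03,0,0]
    - [0,0,0]
  twist: [0,0,0,0,0,0,0,0,0]
  claw: [1,1,1,1,1,1,1,1,1]

```text
time_s: 33.35
tcp_pos: [0.4966, 0.2314, 0.144]
ee_rot: [[0.031, -0.209, -0.977], [0.005, -0.978, 0.21], [-0.999, -0.012, -0.029]]
wrist_force: [-0.3, 0.7, 0.3]
gripper_width: 0.998
```

```bash
python3 - <<'E'
from h import *
st();to([.4979,.2319,.12],1)
for n in ['wrist','scene']:
    p=shot(n,n+'21.png'); i=cv2.imread(f'pics/{n}21.png')
    u=proj(p,[.498,.232,.06]).astype(int); 
    w=90 if n=='wrist' else 45
    cv2.imwrite(f'pics/{n}21c.png',cv2.resize(i[max(0,u[1]-w):u[1]+w,u[0]-w:u[0]+w],(560,560),interpolation=cv2.INTER_CUBIC))
E
```

```text
t 33.35 tcp [0.4966 0.2314 0.144 ] F [-0.3  0.7  0.3] M [-0.03  0.04 -0.02] g 0.998 tilt x [ 0.031  0.005 -0.999] y [-0.209 -0.978 -0.012] j [ 43.  17. -18.   1. -54.  35.]
delta tool [ 0.024  -0.0005 -0.0004] rows 1 each [ 0.024  -0.0005 -0.0004]
```

View pics/wrist21c.png

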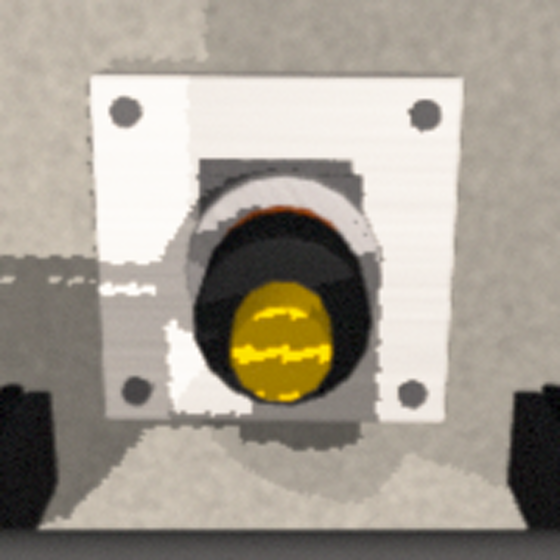

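View pics/scene21c.png

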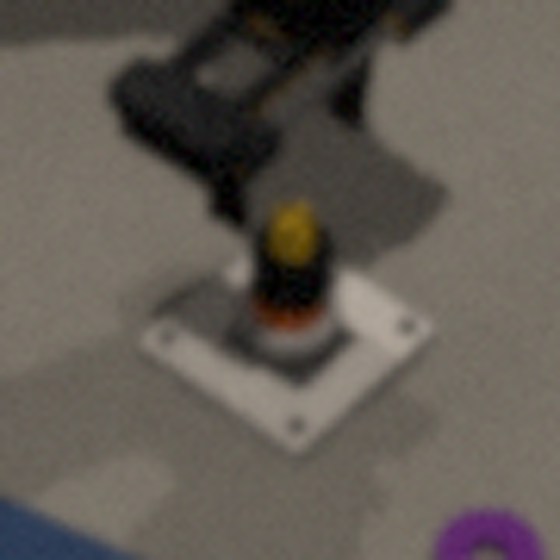

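Request:
apply_moves:
  xyz:
    - [0.005,0,0]
    - [0.005,0,0]
    - [0,0,0]
    - [0,0,0]
    - [0,0,0]
    - [0,0,0]
    - [0,0,0]
    - [0,0,0]
    - [0,0,0]
    - [0,0,0]
    - [0,0,0]
  twist: [0,0,0,0,0,0,0,0,0,0,0]
  claw: [0,0,0,0,0,0,0,0,0,0,0]

```text
time_s: 34.55
tcp_pos: [0.4924, 0.2282, 0.1244]
ee_rot: [[0.017, -0.211, -0.977], [-0.004, -0.977, 0.211], [-1.0, 0.0, -0.018]]
wrist_force: [-1.0, 0.9, 1.1]
gripper_width: 0.08
```

```bash
python3 - <<'E'
from h import *
st();aim([-.0135,0,0],.112)
E
```

```text
t 34.55 tcp [0.4924 0.2282 0.1244] F [-1.   0.9  1.1] M [-0.03  0.01 -0.01] g 0.08 tilt x [ 0.017 -0.004 -1.   ] y [-0.211 -0.977  0.   ] j [ 43.  18. -19.   1. -52.  35.]
aim delta tool [ 0.0125 -0.0047 -0.0046] down/10mm in tool [ 0.01   -0.      0.0002]
```

Request:
apply_moves:
  xyz:
    - [0,-0.0045,-0.0045]
    - [0.003,0,0]
    - [0.003,0,0]
    - [0,0,0]
  twist: [0,0,0,0]
  claw: [0,0,0,0]

```text
time_s: 34.95
tcp_pos: [0.4985, 0.2321, 0.1181]
ee_rot: [[0.018, -0.211, -0.977], [-0.004, -0.977, 0.211], [-1.0, 0.0, -0.018]]
wrist_force: [0.2, 0.6, -1.3]
gripper_width: 0.002
```

```bash
python3 - <<'E'
from h import *
st();aim([-.0135,0,0],.109)
E
```

```text
t 34.95 tcp [0.4985 0.2321 0.1181] F [ 0.2  0.6 -1.3] M [0.02 0.05 0.01] g 0.002 tilt x [ 0.018 -0.004 -1.   ] y [-0.211 -0.977  0.   ] j [ 42.  19. -18.   1. -52.  35.]
aim delta tool [0.009  0.0004 0.0005] down/10mm in tool [ 0.01   -0.      0.0002]
```

Request:
apply_moves:
  xyz:
    - [0.003,0,0.0002]
    - [0.003,0,0.0002]
    - [0.0015,0,0.0]
  twist: [0,0,0]
  claw: [0,0,0]

```text
time_s: 35.25
tcp_pos: [0.4981, 0.2321, 0.1098]
ee_rot: [[0.017, -0.211, -0.977], [-0.004, -0.977, 0.211], [-1.0, 0.0, -0.018]]
wrist_force: [0.2, -0.6, 0.4]
gripper_width: 0.004
```

Request:
apply_moves:
  xyz:
    - [0.001,0,0]
  twist: [0]
  claw: [0]

```text
time_s: 35.35
tcp_pos: [0.498, 0.232, 0.1085]
ee_rot: [[0.017, -0.211, -0.977], [-0.004, -0.977, 0.211], [-1.0, 0.001, -0.018]]
wrist_force: [-0.6, -0.2, 0.8]
gripper_width: 0.007
```

Request:
apply_moves:
  xyz:
    - [0.001,0,0]
  twist: [0]
  claw: [0]

```text
time_s: 35.45
tcp_pos: [0.498, 0.232, 0.1074]
ee_rot: [[0.017, -0.211, -0.977], [-0.004, -0.977, 0.211], [-1.0, 0.001, -0.018]]
wrist_force: [-0.7, -1.2, -0.4]
gripper_width: 0.006
```

Request:
apply_moves:
  xyz:
    - [0.001,0,0]
  twist: [0]
  claw: [0]

```text
time_s: 35.55
tcp_pos: [0.498, 0.232, 0.1063]
ee_rot: [[0.017, -0.211, -0.977], [-0.004, -0.977, 0.211], [-1.0, 0.001, -0.018]]
wrist_force: [-0.2, -0.2, 0.1]
gripper_width: 0.005
```

Request:
apply_moves:
  xyz:
    - [0.0008,0,0]
  twist: [0]
  claw: [0]

```text
time_s: 35.65
tcp_pos: [0.4983, 0.2321, 0.1059]
ee_rot: [[0.018, -0.211, -0.977], [-0.004, -0.978, 0.211], [-1.0, 0.001, -0.018]]
wrist_force: [-1.1, -0.4, 4.7]
gripper_width: 0.005
```

Request:
apply_moves:
  xyz:
    - [0.0008,0,0]
  twist: [0]
  claw: [0]

```text
time_s: 35.75
tcp_pos: [0.4986, 0.2322, 0.1059]
ee_rot: [[0.019, -0.21, -0.977], [-0.004, -0.978, 0.21], [-1.0, 0.0, -0.019]]
wrist_force: [-2.3, 0.0, 6.7]
gripper_width: 0.004
```

Request:
apply_moves:
  xyz:
    - [0.0012,0,0.0002]
  twist: [0]
  claw: [0]

```text
time_s: 35.85
tcp_pos: [0.4988, 0.2323, 0.1059]
ee_rot: [[0.02, -0.21, -0.978], [-0.004, -0.978, 0.21], [-1.0, -0.0, -0.02]]
wrist_force: [-3.5, -0.8, 8.4]
gripper_width: 0.006
```

Request:
apply_moves:
  xyz:
    - [0.0016,0,0.0006]
    - [0.0018,0,0.0006]
  twist: [0,0]
  claw: [0,0]

```text
time_s: 36.05
tcp_pos: [0.4988, 0.2326, 0.1059]
ee_rot: [[0.023, -0.209, -0.978], [-0.004, -0.978, 0.209], [-1.0, -0.001, -0.023]]
wrist_force: [-2.3, -1.7, 9.3]
gripper_width: 0.004
```

Request:
apply_moves:
  xyz:
    - [0.0019,0,0.0006]
    - [0.0019,0,0.0006]
    - [0.0019,0,0.0006]
  twist: [0,0,0]
  claw: [0,0,0]

```text
time_s: 36.35
tcp_pos: [0.4989, 0.2327, 0.1059]
ee_rot: [[0.028, -0.206, -0.978], [-0.004, -0.979, 0.206], [-1.0, -0.002, -0.028]]
wrist_force: [-2.8, -1.5, 9.6]
gripper_width: 0.006
```

Request:
apply_moves:
  xyz:
    - [0.0019,0,0.0006]
    - [0.0019,0,0.0006]
    - [0.0019,0,0.0006]
    - [0.0019,0,0.0006]
    - [0.0019,0,0.0006]
  twist: [0,0,0,0,0]
  claw: [0,0,0,0,0]

```text
time_s: 36.85
tcp_pos: [0.499, 0.2327, 0.106]
ee_rot: [[0.037, -0.203, -0.979], [-0.004, -0.979, 0.203], [-0.999, -0.004, -0.037]]
wrist_force: [-3.5, -2.0, 10.0]
gripper_width: 0.003
```

Request:
apply_moves:
  xyz:
    - [0.0028,0,0.0009]
    - [0.0028,0,0.0009]
  twist: [0,0]
  claw: [0,0]

```text
time_s: 37.05
tcp_pos: [0.4993, 0.2328, 0.1059]
ee_rot: [[0.042, -0.2, -0.979], [-0.004, -0.98, 0.2], [-0.999, -0.005, -0.042]]
wrist_force: [-3.5, -3.3, 15.1]
gripper_width: 0.005
```

Request:
apply_moves:
  xyz:
    - [0.0029,0,0.001]
    - [0.0029,0,0.001]
    - [0.0029,0,0.001]
    - [0.0029,0,0.001]
  twist: [0,0,0,0]
  claw: [0,0,0,0]

```text
time_s: 37.45
tcp_pos: [0.4994, 0.2329, 0.106]
ee_rot: [[0.054, -0.196, -0.979], [-0.004, -0.981, 0.196], [-0.999, -0.006, -0.053]]
wrist_force: [-3.6, -3.5, 15.3]
gripper_width: 0.006
```

Request:
apply_moves:
  xyz:
    - [0.0029,0,0.001]
    - [0.0029,0,0.001]
    - [0.0029,0,0.001]
    - [0.0029,0,0.001]
  twist: [0,0,0,0]
  claw: [0,0,0,0]

```text
time_s: 37.85
tcp_pos: [0.4996, 0.233, 0.1061]
ee_rot: [[0.065, -0.192, -0.979], [-0.004, -0.981, 0.192], [-0.998, -0.008, -0.064]]
wrist_force: [-4.2, -2.7, 14.8]
gripper_width: 0.002
```

Steady 15 N held for about 1 s. Retreat upward and check.

Request:
apply_moves:
  xyz:
    - [-0.002,0,0]
    - [-0.01,0,0]
    - [-0.03,0,0]
    - [-0.04,0,0]
    - [-0.02,0,0]
    - [0,0,0]
    - [0,0,0]
  twist: [0,0,0,0,0,0,0]
  claw: [0,0,0,0,0,0,0]

```text
time_s: 38.55
tcp_pos: [0.4923, 0.2333, 0.2129]
ee_rot: [[0.064, -0.192, -0.979], [-0.003, -0.981, 0.192], [-0.998, -0.009, -0.064]]
wrist_force: [-0.6, -1.3, -0.7]
gripper_width: 0.004
```

```bash
python3 - <<'E'
from h import *
st()
for n in ['top','wrist','scene']:
    p=shot(n,n+'22.png'); i=cv2.imread(f'pics/{n}22.png')
    if n!='top':
        u=proj(p,[.498,.232,.06]).astype(int); w=70 if n=='wrist' else 40
        cv2.imwrite(f'pics/{n}22c.png',cv2.resize(i[max(0,u[1]-w):u[1]+w,max(0,u[0]-w):u[0]+w],(560,560),interpolation=cv2.INTER_CUBIC))
        if n=='scene':
            for z in (.034,.048,.066,.098,.120): print(z,np.round((proj(p,[.498,.232,z])-u+w)*7))
E
```

```text
t 38.55 tcp [0.4923 0.2333 0.2129] F [-0.6 -1.3 -0.7] M [-0.    0.14  0.09] g 0.004 tilt x [ 0.064 -0.003 -0.998] y [-0.192 -0.981 -0.009] j [ 44.  12. -14.   3. -61.  33.]
0.034 [283. 319.]
0.048 [284. 301.]
0.066 [285. 277.]
0.098 [286. 233.]
0.12 [287. 202.]
```

View pics/wrist22c.png

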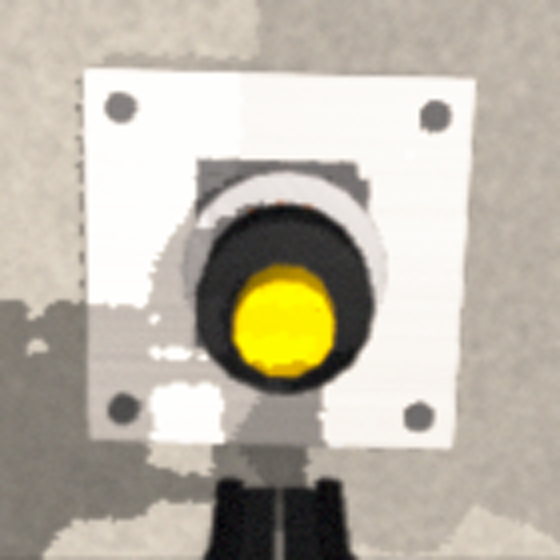

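View pics/scene22c.png

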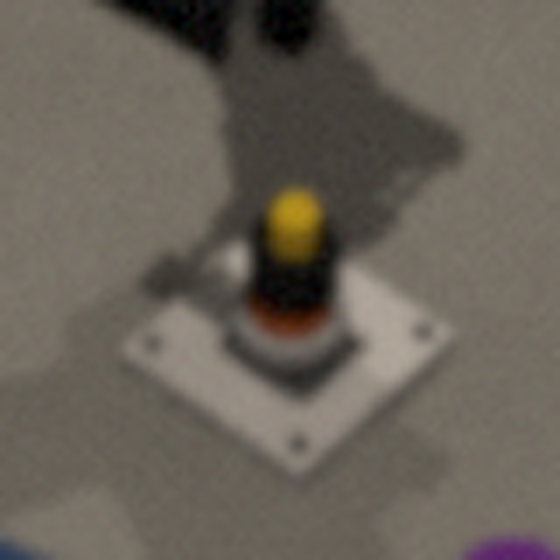

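View pics/top22.png

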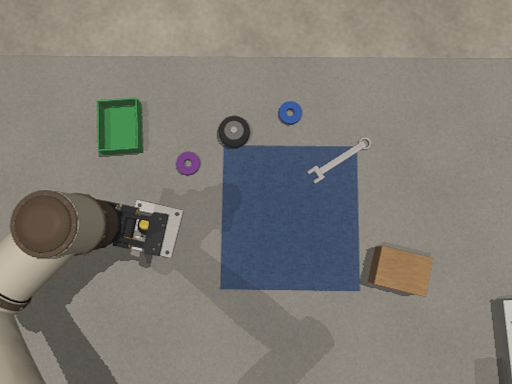

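The stack is on the pin with the cap seated, and the wheel, wrench, tote and carton show at their starting pixels. The gripper is clear and the arm is touching nothing.

```bash
python3 -c "
from h import *
st(); print(job.finish_job())"
```

```text
t 38.7 tcp [0.492  0.2328 0.2118] F [-0.3  0.4 -0.4] M [ 0.02  0.1  -0.  ] g 0.007 tilt x [ 0.063 -0.005 -0.998] y [-0.192 -0.981 -0.007] j [ 44.  12. -14.   3. -61.  33.]
the job is handed in; nothing more can be done
None
```

The steel race, orange spacer and black cap are stacked on the pin in that order and pressed fully home. I handed the job in at 38.7 s of the 72 s allowed.

- **Placing:** I found the pin by sight with the wrist camera, at about x 0.498, y 0.232. Each part went down in small steps until the force rose to about 3–6 N on contact.
- **Pressing:** While still gripping the cap I pushed the collar to its hard stop, with a peak reading of about 17 N. Then I let go and pressed the knob top with the closed fingers at a steady 15 N for about 1 s. The highest vertical reading on the fixture was 17 N, but I read the force only at the end of each call.
- **Last checks:** The knob top was felt at about 119.5 mm, against 120 mm for fully home. The pictures show the parts in order and upright, with the gripper clear above. In the top view the wheel, wrench, tote and carton appear where they started, by eye.

**What did not match:**
- **Fingertips:** They are about 13.5 mm behind the reported TCP, not 14 mm ahead as described. My first grasp closed above the race without moving it, and a light touch of about 12 N on its top, while it lay on the mat, gave the true offset.
- **Spacer:** My first grip on it was about 5 mm off along the pads, so I opened and gripped it again on the mat.
- **Tool tilt:** The tool tilted slowly during the work and reached about 3.7° in the last press, with no visible effect on the stack.

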